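# Carry a greased ring on a flat lifter and slide it home in its nest

## Robot

A 6-joint arm with a two-finger parallel gripper is mounted at the origin on a cart in front of the work surface, level with it; the furniture and walls round the work are solid. World frame = base frame: x ahead of the robot, y to its left, z up, the work surface at z = 0. Lengths are in mm, angles in rad, forces in N, time in s.
With the tool pointing down it reaches from about 400 to 925 mm from the base axis. Payload 12.5 kg.
Tool frame: the origin (TCP) lies midway between the tips of the shut fingers; the grasp point (between the pads) lies 19 mm behind it; z points along the fingers, y is the direction in which the jaws open and shut (so a half turn about z gives the same grasp; the last joint's range is limited). The gripper opens to 95 mm and grips with 3 to 60 N. Pads are 20 mm wide; open, the fingers measure 119 mm over their backs; the gripper's body (75 mm by 180 mm) begins 59 mm behind the grasp point.
Start: joints at [-1.331, 0.491, 1.559, -0, 1.092, -0.106], TCP at [211.867, -588.013, 214.661] pointing down, gripper open.
Joint ranges: [-3.1, 3.1], [-0.84, 2.19], [0.05, 2.79], [-1.13, 4.28], [0.06, 2.93], [-2.69, 2.69]. Speed limits (rad/s): [2.22, 2.22, 2.79, 3.14, 3.14, 3.14].

## Interface

Orientations are given as [roll, pitch, yaw] about the fixed x, y, z axes, in that order (R = Rz(yaw) Ry(pitch) Rx(roll)).
In Python, from cell import env gives the robot as it stands.
- The arm moves only by the tool arm_command, never from a script. Its argument "steps" is a list of rows, each an object of numbers: "dx", "dy", "dz": the shift along the tool's x, y, z as a fraction of full scale; "rx", "ry", "rz": the turn, a rotation vector about the tool's x, y, z as a fraction of full scale; "claw": the gripper command: -1 is fully open, 1 is shut, values between are in proportion. In form: [{"dx": .., "dy": .., "dz": .., "rx": .., "ry": .., "rz": .., "claw": ..}, ...]. A call has 1 to 10 rows; each row shifts and turns the pose as measured when the row begins, along the tool's axes as they then stand; what a row does not reach is not made up. Full scale, the value 1, is 0.8 m for a shift and 90 degrees for a turn. A row lasts 1/8 s, in which the tool goes at most 62.5 mm and 10.7 degrees, less where a joint would pass 70% of its speed; a pose out of reach is approached as far as the arm can. A call with a number of a shift or a turn outside -1 to 1 is refused whole. A call with a gripper value outside its range is refused whole. The fingers move at their own pace and stop on an object; the grip force is fixed at half the most. Time passes only in rows, so rows that do not move let the fingers close. It gives the time, the measured TCP pose, the force and the opening at its end, in the units of the state.
- env.state(): the state, without advancing time (a new reading comes with each control period).
- env.read_camera(name): name is "scene" or "top" or "wrist"; returns (picture, depth): 480x640x3 uint8, red, green, blue; 480x640 float32, mm along the optical axis (not along the pixel's ray), 0 where there is no reading.
- env.get_calibration(name): a dict with "vfov" (degrees; the focal length in pixels is half the picture's height over the tangent of half this angle, whatever the lens; pixels are square), "cx", "cy" (the principal point, pixels), "k1" (the pictures are not rectified: a ray, as slopes to the right and down, at radius r is drawn at 1 + k1 r^2 times it, then the intrinsics apply), "xyz" and "attitude" of the camera in the world. Camera axes: x right, y up, looking along -z (the intrinsics and any distortion apply to the point x, -y, -z); pixel columns grow to the right and rows downward; lengths in mm; the calibration is good to about 2 mm. A picture is of the moment at which its call begins: read the wrist's pose just before it. get_calibration takes no time and is no camera call; for the wrist camera it gives the pose at the moment of the call.
- env.job_done(): hands the job in, once; it reports no verdict.
The state is a dict: "t": time; "joints": joint angles; "qvel": joint speeds; "tau": joint torques, N m; "eef_pos": TCP position; "tcp_rot": TCP orientation; "ft_force": force on the tool from outside, world axes, zero at the start; "moment": the same for the moment, N m; "opening": opening from 0.0 (shut) to 1.0 (fully open).
Only numpy, scipy, OpenCV 4.12 (cv2) and the standard library are available. Lean on these libraries where they do the work, as an engineer would, in place of code of your own. Each camera call takes 0.05 s, during which the arm holds its last target.

## Task

The orange ring lying on the flat steel lifter is freshly greased: without touching it with the gripper, carry it level on the lifter to the raised aluminium nest, lower it gently between the side walls onto the open front part of the rails (the nest is clamped at an unknown height, so feel for it), and push it with the lifter's shoulder gently under the two lips until it is home against the stop. Then draw the lifter out from under the ring, set it down standing flat on the plywood board clear of the nest, let go of it, and leave the things round about undisturbed.

Things in the scene. Friction and masses are not known exactly. Their poses are not given: they have to be found in the camera images.
- ring: Loose orange valve ring, lobed outline 66 to 72 mm across, 12 mm thick, about 60 g. Origin at the centre of its underside, z up. At the start it lies on the lifter's tongue, its centre 40 to 44 mm ahead of the lifter's origin, turned any way. It acts as a solid disc: nothing passes through its hole.
- lifter: Loose hand lifter, 180 g, standing on the board. Flat steel base 30 mm wide (y), 4 mm thick, x = -50 to +58 mm; ahead of x = 0 it is the tongue that carries the ring. A shoulder 30 mm wide, front face at x = 0, top at z = 19 mm, stands behind the ring to push it. Origin under the base below the shoulder's front face; x towards the tongue's tip, z up.
- lifter_grip (a point): Grasp point of the lifter's upright black grip, 30 mm behind the lifter's origin and 45 mm above its underside. The grip is a block 16 mm wide along the lifter's y and 34 mm long along x, from 4 to 64 mm above the underside; grasp it from above across y.
- nest: Fixed ring nest: foot, two columns, aluminium head 142 mm long (x = -75 to +67), 102 mm wide. Origin on the board under it; x runs from open front to stop, z up. The head is clamped at an UNKNOWN height: rail tops 48 to 73 mm above the board. Treat as rigid; keep the lifter's or ring's force on it under 20 N. The lane between its side walls is 78 mm wide, centred on y = 0; walls 16 mm above the rails.
- nest_laydown (a point): Point on the board below the open front part of the rails, at nest x = -45 mm: bring the ring's centre over it and lower. The two rails (x = -75 to +55 mm) carry the ring at both sides; between them runs a channel 42 mm wide, open at the front, whose floor is 8 mm below the rail tops, for the lifter's 4 mm base: when the base meets the floor, the ring lies on the rails 4 mm clear of it.
- nest_lips (a point): Point on the board below the front edge of the two lips, at nest x = +5 mm. The lips run from there to the stop, overhang the lane by 10 mm at each side (58 mm stays open between them), their underside 15 mm above the rail tops, 5 mm thick. The ring (12 mm) slides under them; it cannot be laid in from above there.
- nest_stop (a point): Point on the board below the rigid stop face across the end of the lane, at nest x = +55 mm, facing the open front. Home, the ring touches it and the ring's centre is 33 to 36 mm before it, depending on how the lobes lie.
- grease_tub: Bystander: round grease tub with a screw lid, 66 mm wide, 42 mm high. Origin at the centre of its underside.
- nut_dish: Bystander: small round steel dish of nuts, 69 mm wide, 20 mm high. Origin at the centre of its underside.
- valve_loose: Bystander: the one steel valve body with an orange ring that stands on the board itself, at its back; 72 x 97 x 106 mm. Origin at the centre of its underside.
- board_mid (a point): Middle of the top face of the fixed plywood board that stands on legs over the rows of valves; all the work is done on this board. Its top is level, 122 mm above the shelf the legs stand on, 420 mm deep (x) and 740 mm wide (y).

How it is judged:
By the outcome, as a careful person would: the job done as asked, in the order asked, and still so for the second after the job is handed in, with the robot touching nothing.
It also fails if it takes over 69 s, if anything falls off the work surface, if the arm or the gripper's body presses on something with over 40 N, if the wrist force passes 120 N, or if a joint passes its speed limit or range.

## Working session

There is one attempt and no reset: what is moved stays moved. The work goes in short steps, Python scripts to look and compute and a tool call to move; the robot and the scene stay as the last step left them, time stands still between calls to the robot, and variables do not carry over. Pictures are saved under pics/ and viewed, and the job is handed in when it is done.

Besides the shell and the picture viewer there is one more tool, called after ">>>" as name(argument=value, ...) on one line, values as JSON. arm_command: Moves the arm, as the interface text tells. Its arguments: {"type":"object","properties":{"steps":{"type":"array","items":{"type":"object","properties":{"dx":{"type":"number"},"dy":{"type":"number"},"dz":{"type":"number"},"rx":{"type":"number"},"ry":{"type":"number"},"rz":{"type":"number"},"claw":{"type":"number"}}}}},"required":["steps"]}

```bash
ls; mkdir -p pics; python3 - <<'E'
from cell import env
import cv2,numpy as np
print(env.state())
for n in ("scene","top","wrist"):
    print(n,env.get_calibration(n))
    p,d=env.read_camera(n)
    cv2.imwrite(f"pics/{n}0.png",p[:,:,::-1]); np.save(f"pics/{n}0.npy",d)
E
```

```text
pics
{'t': 0.0, 'joints': array([-1.33064366e+00,  4.91542268e-01,  1.55949201e+00,  4.27837769e-06,
        1.09167285e+00, -1.05590940e-01]), 'qvel': array([-0.00028321, -0.00078966, -0.00070517, -0.00130416, -0.00090869,
       -0.00132876]), 'tau': array([-2.86168543e-04, -6.12654090e+01, -2.58186883e+01,  6.92525133e-02,
        4.81729140e-02, -1.24153994e-04]), 'eef_pos': array([ 211.77619336, -587.75279372,  214.0578319 ]), 'tcp_rot': array([-3.14048479e+00, -1.21232553e-04,  3.45741564e-01]), 'ft_force': array([-0.17667881,  0.49063886,  0.59971559]), 'moment': array([-0.02576227,  0.0160105 ,  0.00558423]), 'opening': 1.0016581640260327}
scene {'vfov': 54.09817819092825, 'cx': 322.6224389992026, 'cy': 243.15494210952525, 'k1': -0.09572176254804128, 'xyz': array([232.07551376, 659.69342427, 611.99879711]), 'attitude': array([ 1.06217462,  0.01973141, -2.67050334])}
top {'vfov': 52.88231824064977, 'cx': 323.9697770391995, 'cy': 240.81502630463334, 'k1': -0.04363055049064506, 'xyz': array([ 416.73923829,   27.67040781, 1024.14551863]), 'attitude': array([ 0.2058489 ,  0.00590985, -1.70206552])}
wrist {'vfov': 59.73375946304506, 'cx': 330.59905187729305, 'cy': 241.40183489575625, 'k1': 0.017507446034025383, 'xyz': array([ 275.20006988, -565.41839434,  383.77851629]), 'attitude': array([-2.39007569e-01,  6.86566108e-04, -1.22485976e+00])}
```

View pics/scene0.png

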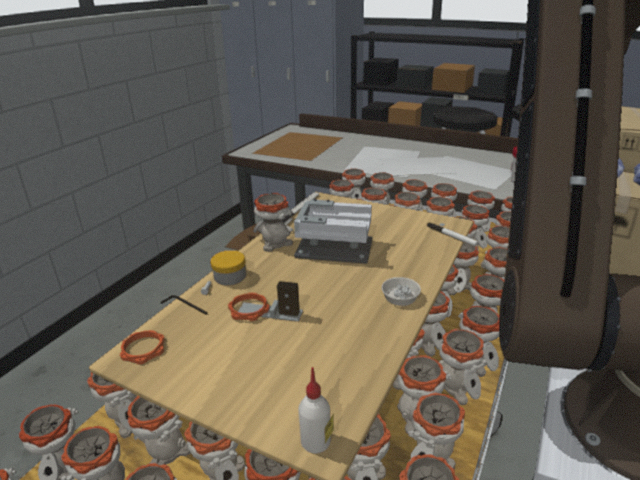

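View pics/top0.png

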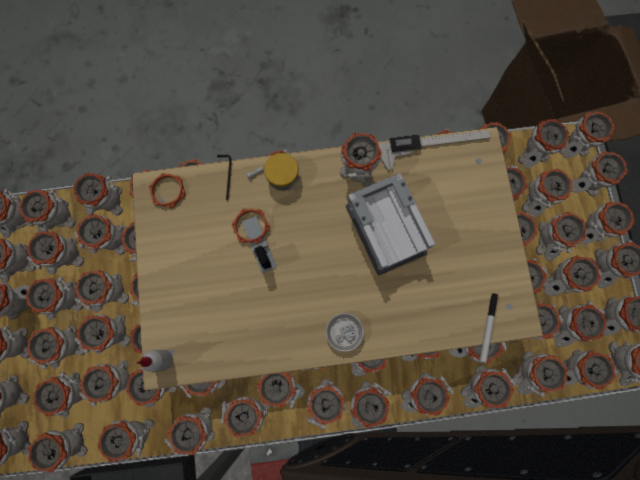

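View pics/wrist0.png

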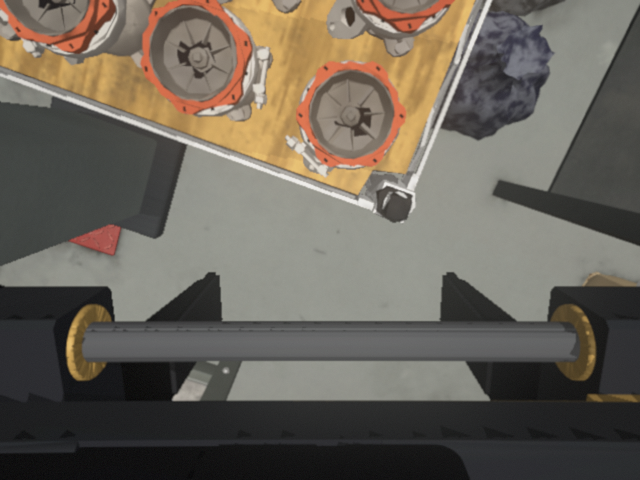

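```bash
cat > h.py <<'E'
import numpy as np,cv2
from scipy.spatial.transform import Rotation as Ro
def K(c):
    f=240/np.tan(np.radians(c['vfov'])/2)
    return f
def rays(c,uv):
    uv=np.asarray(uv,float).reshape(-1,2);f=K(c)
    d=(uv-[c['cx'],c['cy']])/f
    s=d.copy()
    for _ in range(20): s=d/(1+c['k1']*(s**2).sum(1,keepdims=True))
    return s
def pts(c,uv,depth):
    s=rays(c,uv);z=np.asarray(depth,float).reshape(-1)
    P=np.c_[s[:,0]*z,-s[:,1]*z,-z]
    return Ro.from_euler('xyz',c['attitude']).apply(P)+c['xyz']
def onplane(c,uv,zw):
    s=rays(c,uv);d=Ro.from_euler('xyz',c['attitude']).apply(np.c_[s[:,0],-s[:,1],-np.ones(len(s))])
    t=(zw-c['xyz'][2])/d[:,2]
    return c['xyz']+d*t[:,None]
def cloud(c,d):
    v,u=np.mgrid[0:480,0:640]
    P=pts(c,np.c_[u.ravel(),v.ravel()],d.ravel()).reshape(480,640,3)
    P[d<=0]=np.nan
    return P
def proj(c,P):
    p=Ro.from_euler('xyz',c['attitude']).inv().apply(np.atleast_2d(P)-c['xyz'])
    s=np.c_[p[:,0]/-p[:,2],-p[:,1]/-p[:,2]]
    r=(s**2).sum(1,keepdims=True)
    return s*(1+c['k1']*r)*K(c)+[c['cx'],c['cy']]
E
python3 - <<'E'
from h import *
from cell import env
c=env.get_calibration('top');d=np.load('pics/top0.npy');P=cloud(c,d)
p=cv2.imread('pics/top0.png')
for uv in [(200,300),(300,300),(480,240),(200,220),(100,250),(262,258),(250,232),(250,218),(385,215),(408,250),(365,205),(400,187),(362,235),(420,215),(375,190),(345,330),(282,170),(362,155)]:
    print(uv,P[uv[1],uv[0]].round(1))
z=P[:,:,2]
b=z[200:380,150:330];print(np.nanmedian(b))
cv2.imwrite('pics/tcrop.png',cv2.resize(p[150:290,210:460],None,fx=3.2,fy=3.2,interpolation=cv2.INTER_CUBIC))
hz=np.clip((z-100)/1,0,255)
cs=cv2.applyColorMap(np.nan_to_num(np.clip((z+10)*2,0,255)).astype(np.uint8),cv2.COLORMAP_JET)
cv2.imwrite('pics/tz.png',cv2.resize(cs[150:290,210:460],None,fx=3.2,fy=3.2,interpolation=cv2.INTER_NEAREST))
E
```

```text
(200, 300) [522.6 252.9 122.7]
(300, 300) [498.5  67.4 121. ]
(480, 240) [ 565.8 -287.2  124.7]
(200, 220) [677.3 241.3 120.1]
(100, 250) [673.7 493.4   0.8]
(262, 258) [574.5 122.  186.6]
(250, 232) [639.6 146.6 124. ]
(250, 218) [666.5 143.5 126.4]
(385, 215) [ 624.2 -105.6  182.6]
(408, 250) [ 556.2 -137.   177.7]
(365, 205) [640.1 -69.5 209.3]
(400, 187) [ 664.3 -135.5  210.5]
(362, 235) [603.9 -64.4 131.5]
(420, 215) [ 610.8 -163.2  204. ]
(375, 190) [666.6 -91.8 204. ]
(345, 330) [432.6  -7.7 132.6]
(282, 170) [740.6  69.6 164.6]
(362, 155) [731.8 -77.6 212.3]
122.12602145573157
```

View pics/tcrop.png

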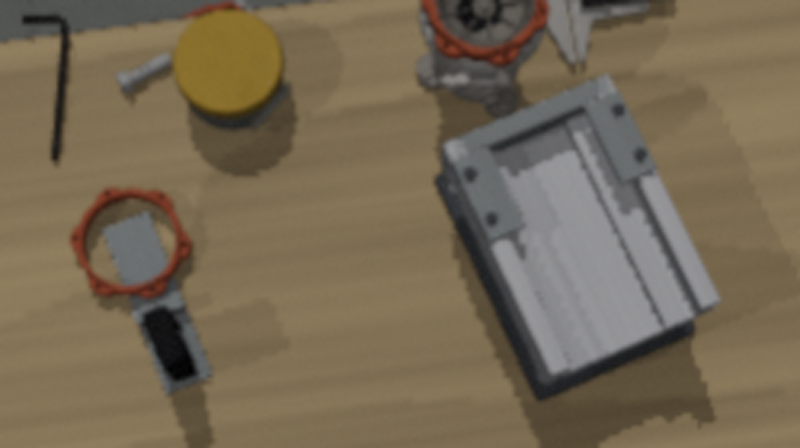

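View pics/tz.png

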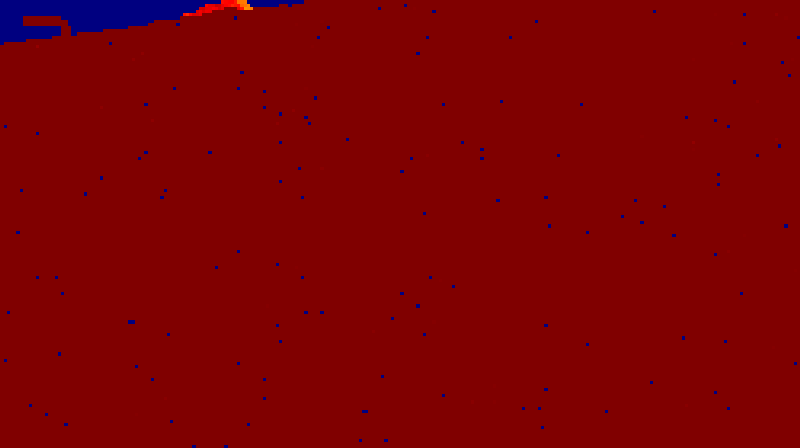

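```bash
python3 - <<'E'
from h import *
from cell import env
c=env.get_calibration('top');d=np.load('pics/top0.npy');P=cloud(c,d)
z=P[:,:,2]
cs=cv2.applyColorMap(np.nan_to_num(np.clip((z-115)*2.4,0,255)).astype(np.uint8),cv2.COLORMAP_JET)
cv2.imwrite('pics/tz2.png',cv2.resize(cs[150:290,210:460],None,fx=3.2,fy=3.2,interpolation=cv2.INTER_NEAREST))
def fit(m,name):
    m=cv2.morphologyEx(m.astype(np.uint8),cv2.MORPH_OPEN,np.ones((2,2),np.uint8))>0
    Q=P[m][:,:2].astype(np.float32)
    r=cv2.minAreaRect(Q);print(name,len(Q),np.round(Q.mean(0),1),r,np.round(np.median(P[m][:,2]),1))
R=np.zeros((480,640),bool);R[172:275,345:436]=1
fit(R&(z>170)&(z<220),'head')
fit(R&(z>206.8)&(z<220),'lips')
R=np.zeros((480,640),bool);R[240:275,245:285]=1
fit(R&(z>170)&(z<195),'grip')
p=cv2.imread('pics/top0.png');h=cv2.cvtColor(p,cv2.COLOR_BGR2HSV)
R=np.zeros((480,640),bool);R[200:250,225:276]=1
m=R&((h[:,:,0]<10)|(h[:,:,0]>172))&(h[:,:,1]>140)
v,u=np.nonzero(m);Q=onplane(c,np.c_[u,v],122+16)
print('ring',cv2.minEnclosingCircle(Q[:,:2].astype(np.float32)),Q.mean(0),len(Q))
E
```

```text
head 5025 [nan nan] ((632.020263671875, -116.14717864990234), (176.6851043701172, 126.89873504638672), 17.578062057495117) nan
lips 740 [nan nan] ((669.1778564453125, -104.98796844482422), (113.46485137939453, 135.6534881591797), 24.85719108581543) nan
grip 184 [nan nan] ((nan, nan), (0.0, 0.0), 0.0) nan
ring ((648.4028930664062, 142.56971740722656), 35.23916244506836) [649.08641342 142.76946833 138.        ] 283
```

View pics/tz2.png

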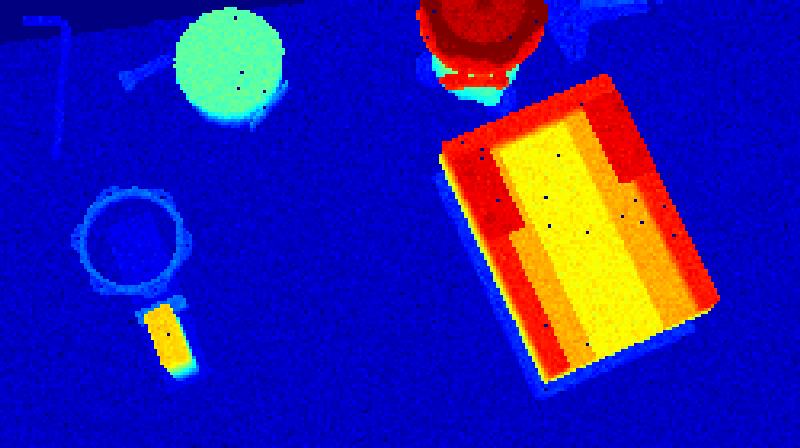

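```bash
cat > fit.py <<'E'
from h import *
from scipy.optimize import minimize
def nestz(x,y,h):
    a=np.abs(y);z=np.full(x.shape,122.)
    head=(x>-75)&(x<67)&(a<51)
    z[head]=h-8
    z[head&(a>21)&(x<55)]=h
    z[head&(a>39)]=h+16
    z[head&(x>55)]=h+16
    z[head&(a>29)&(x>5)&(x<55)]=h+20
    z[head&(a>39)&(x>5)]=h+20
    return z
def liftz(x,y,g):
    a=np.abs(y);z=np.full(x.shape,122.)
    b=(a<15)&(x>-50)&(x<58);z[b]=126
    z[(a<15)&(x<0)&(x>-12)]=141
    z[(a<8)&(x>-47)&(x<-13)]=186
    return z
def run(Q,f,x0,cost_clip=15,free=4):
    def co(p):
        c,s=np.cos(p[2]),np.sin(p[2]);dx=Q[:,0]-p[0];dy=Q[:,1]-p[1]
        r=np.abs(f(c*dx+s*dy,-s*dx+c*dy,p[3])-Q[:,2])
        return np.minimum(r,cost_clip).mean()
    best=None
    for k in range(6):
        x1=x0 if best is None else best.x
        sim=np.vstack([x1]+[x1+np.eye(4)[i]*[8,8,.1,4][i]*(-1)**k/(1+k/2) for i in range(4)])
        r=minimize(co,x1,method='Nelder-Mead',options=dict(initial_simplex=sim,xatol=1e-3,fatol=1e-4,maxiter=2000))
        if best is None or r.fun<best.fun: best=r
    return best
E
python3 - <<'E'
from fit import *
from cell import env
c=env.get_calibration('top');d=np.load('pics/top0.npy');P=cloud(c,d)
sub=P[165:285,335:445].reshape(-1,3);sub=sub[~np.isnan(sub).any(1)]
sub=sub[(sub[:,2]>174)&(sub[:,2]<220)]
# outline via penalty: outside head ->122 clipped
r=run(sub,nestz,np.array([620,-110,0.35,188.]));print(r.x,r.fun)
z=P[:,:,2];m=np.zeros(z.shape,bool);m[238:272,248:276]=1;m&=z>181
g=P[m];print(len(g),cv2.minAreaRect(g[:,:2].astype(np.float32)),np.median(g[:,2]),g.mean(0))
sub=P[235:275,240:285].reshape(-1,3);sub=sub[~np.isnan(sub).any(1)]
sub=sub[(sub[:,2]>181)|(sub[:,2]<150)]
th=np.arctan2(142.7-g.mean(0)[1],648.4-g.mean(0)[0])
r=run(sub,liftz,np.array([607,132,th,0]));print(r.x,r.fun,th)
x,y,t=r.x[:3];print('grip',x-30*np.cos(t),y-30*np.sin(t))
E
```

```text
[ 6.14648657e+02 -1.09501809e+02  2.84950781e-01  1.90029339e+02] 3.1686807765598948
168 ((581.4900512695312, 122.64469146728516), (33.002017974853516, 16.174793243408203), 15.593299865722656) 185.6419661790917 [581.20766382 122.45242873 185.61201358]
[6.11578173e+02 1.31158430e+02 2.65345949e-01 2.13040357e+00] 2.2183725516514747 0.29268341557595634
grip 582.6281176286548 123.29113596010458
```

```bash
cat >> h.py <<'E'
def go(st,xyz,yaw):
    R=Ro.from_euler('xyz',st['tcp_rot']);Rt=Ro.from_euler('xyz',[np.pi,0,yaw])
    d=R.inv().apply(np.array(xyz)-st['eef_pos'])/800
    w=(R.inv()*Rt).as_rotvec()/(np.pi/2)
    print('t',round(st['t'],2),'pos',st['eef_pos'].round(1),'rot',st['tcp_rot'].round(4),'F',st['ft_force'].round(1),'op',round(st['opening'],3))
    print('tot frac d',d.round(4),'w',w.round(4),'mm',(d*800).round(1))
E
python3 - <<'E'
from h import *
from cell import env
go(env.state(),[570,120,350],.27)
E
```

```text
t 0.15 pos [ 211.8 -587.8  214.2] rot [-3.1408e+00 -1.0000e-04  3.4580e-01] F [-0.2 -0.1  0.2] op 0.996
tot frac d [ 0.7211 -0.6808 -0.1691] w [-0.0005 -0.      0.0482] mm [ 576.9 -544.6 -135.3]
```

>>> arm_command(steps=[{"dx": 0.01, "dy": -0.01, "dz": -0.07, "claw": -1}, {"dx": 0.04, "dy": -0.04, "dz": -0.05, "claw": -1}, {"dx": 0.055, "dy": -0.052, "dz": -0.01, "rz": 0.01, "claw": -1}, {"dx": 0.055, "dy": -0.052, "dz": -0.01, "rz": 0.01, "claw": -1}, {"dx": 0.055, "dy": -0.052, "dz": -0.01, "rz": 0.01, "claw": -1}, {"dx": 0.055, "dy": -0.052, "rz": 0.01, "claw": -1}, {"dx": 0.055, "dy": -0.052, "rz": 0.01, "claw": -1}, {"dx": 0.055, "dy": -0.052, "claw": -1}, {"dx": 0.055, "dy": -0.052, "claw": -1}, {"dx": 0.055, "dy": -0.052, "claw": -1}])

```text
$.steps[0]: bad value
```

```bash
python3 - <<'E'
from h import *
from cell import env
go(env.state(),[570,120,350],.27)
E
```

```text
t 0.15 pos [ 211.8 -587.8  214.2] rot [-3.1408e+00 -1.0000e-04  3.4580e-01] F [-0.2 -0.1  0.2] op 0.996
tot frac d [ 0.7211 -0.6808 -0.1691] w [-0.0005 -0.      0.0482] mm [ 576.9 -544.6 -135.3]
```

>>> arm_command(steps=[{"dx": 0.01, "dy": -0.01, "dz": -0.07, "rx": 0, "ry": 0, "rz": 0, "claw": -1}, {"dx": 0.04, "dy": -0.04, "dz": -0.05, "rx": 0, "ry": 0, "rz": 0, "claw": -1}, {"dx": 0.055, "dy": -0.052, "dz": -0.01, "rx": 0, "ry": 0, "rz": 0.01, "claw": -1}, {"dx": 0.055, "dy": -0.052, "dz": -0.01, "rx": 0, "ry": 0, "rz": 0.01, "claw": -1}, {"dx": 0.055, "dy": -0.052, "dz": -0.01, "rx": 0, "ry": 0, "rz": 0.01, "claw": -1}, {"dx": 0.055, "dy": -0.052, "dz": 0, "rx": 0, "ry": 0, "rz": 0.01, "claw": -1}, {"dx": 0.055, "dy": -0.052, "dz": 0, "rx": 0, "ry": 0, "rz": 0.01, "claw": -1}, {"dx": 0.055, "dy": -0.052, "dz": 0, "rx": 0, "ry": 0, "rz": 0, "claw": -1}, {"dx": 0.055, "dy": -0.052, "dz": 0, "rx": 0, "ry": 0, "rz": 0, "claw": -1}, {"dx": 0.055, "dy": -0.052, "dz": 0, "rx": 0, "ry": 0, "rz": 0, "claw": -1}])

```text
t: 1.4
eef_pos: [481.3, -104.8, 338.0]
tcp_rot: [-3.139, -0.002, 0.257]
ft_force: [0.6, -0.6, 0.6]
opening: 0.995
```

```bash
python3 - <<'E'
from h import *
from cell import env
go(env.state(),[570,120,350],.27)
E
```

```text
t 1.4 pos [ 481.3 -104.8  338. ] rot [-3.1385e+00 -2.1000e-03  2.5730e-01] F [ 0.6 -0.6  0.6] op 0.995
tot frac d [ 0.1787 -0.2436 -0.0139] w [-0.002  -0.0014 -0.0081] mm [ 143.  -194.8  -11.1]
```

```bash
cat > shot.py <<'E'
import sys
from h import *
from cell import env
import json
n=sys.argv[1];cam=sys.argv[2] if len(sys.argv)>2 else 'wrist'
c=env.get_calibration(cam);p,d=env.read_camera(cam)
cv2.imwrite(f'pics/{n}.png',p[:,:,::-1]);np.savez(f'pics/{n}.npz',d=d,**c)
print(env.state()['eef_pos'].round(1))
E
python3 shot.py w1; python3 - <<'E'
from fit import *
c=dict(np.load('pics/w1.npz'));d=c.pop('d');P=cloud(c,d)
z=P[:,:,2]
print(c['xyz'])
cs=cv2.applyColorMap(np.nan_to_num(np.clip((z-115)*2.4,0,255)).astype(np.uint8),cv2.COLORMAP_JET)
p=cv2.imread('pics/w1.png')
cv2.imwrite('pics/w1z.png',np.vstack([cv2.resize(p,(400,300)),cv2.resize(cs,(400,300))]))
E
```

```text
[483.8 -99.6 337.9]
[546.21814653 -88.45202314 507.7696101 ]
```

View pics/w1z.png

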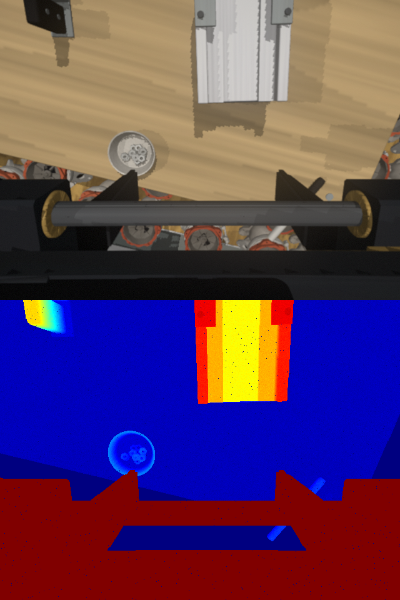

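```bash
cat > nf.py <<'E'
import sys
from fit import *
c=dict(np.load(f'pics/{sys.argv[1]}.npz'));d=c.pop('d');P=cloud(c,d)
x0=np.array([614.6,-109.5,0.285,189.])
Q=P.reshape(-1,3);uv=np.mgrid[0:480,0:640][0].ravel()
vmax=int(sys.argv[2]) if len(sys.argv)>2 else 480
Q=Q[(uv<vmax)];Q=Q[~np.isnan(Q).any(1)]
dx,dy=Q[:,0]-x0[0],Q[:,1]-x0[1];cc,s=np.cos(x0[2]),np.sin(x0[2])
a,b=cc*dx+s*dy,-s*dx+cc*dy
m=(abs(a)<100)&(abs(b)<75)&(Q[:,2]<225)&((Q[:,2]<150)|(Q[:,2]>176))
Q=Q[m]
# drop points with board height: foot, floor -> use only as 122 if <150
Q[Q[:,2]<150,2]=122
def run2(x0,clip=12): return run(Q,nestz,x0,clip)
r=run2(x0);print(len(Q),r.x.round(4),r.fun)
E
python3 nf.py w1 250; python3 - <<'E'
import numpy as np
d=np.load('pics/top0.npy')
from cell import env
np.savez('pics/top0.npz',d=d,**env.get_calibration('top'))
E
python3 nf.py top0
```

```text
31905 [ 6.126301e+02 -1.100865e+02  2.829000e-01  1.896719e+02] 0.8467362277822242
8105 [ 6.148126e+02 -1.095160e+02  2.833000e-01  1.900597e+02] 2.261813153804766
```

>>> arm_command(steps=[{"dx": 0.03, "dy": -0.06, "dz": 0, "rx": 0, "ry": 0, "rz": 0, "claw": -1}, {"dx": 0.03, "dy": -0.06, "dz": 0, "rx": 0, "ry": 0, "rz": 0, "claw": -1}, {"dx": 0.03, "dy": -0.06, "dz": 0, "rx": 0, "ry": 0, "rz": 0, "claw": -1}, {"dx": 0.03, "dy": -0.04, "dz": 0, "rx": 0, "ry": 0, "rz": 0, "claw": -1}, {"dx": 0, "dy": 0, "dz": 0, "rx": 0, "ry": 0, "rz": 0, "claw": -1}, {"dx": 0, "dy": 0, "dz": 0, "rx": 0, "ry": 0, "rz": 0, "claw": -1}])

```text
t: 2.2
eef_pos: [532.0, 103.1, 337.6]
tcp_rot: [-3.136, -0.001, 0.264]
ft_force: [-0.3, 0.0, -0.2]
opening: 0.997
```

```bash
python3 shot.py w2; python3 - <<'E'
from fit import *
c=dict(np.load('pics/w2.npz'));d=c.pop('d');P=cloud(c,d)
z=P[:,:,2]
cs=cv2.applyColorMap(np.nan_to_num(np.clip((z-115)*2.4,0,255)).astype(np.uint8),cv2.COLORMAP_JET)
p=cv2.imread('pics/w2.png')
cv2.imwrite('pics/w2z.png',np.vstack([cv2.resize(p,(400,300)),cv2.resize(cs,(400,300))]))
E
```

```text
[532.  102.9 337.6]
```

View pics/w2z.png

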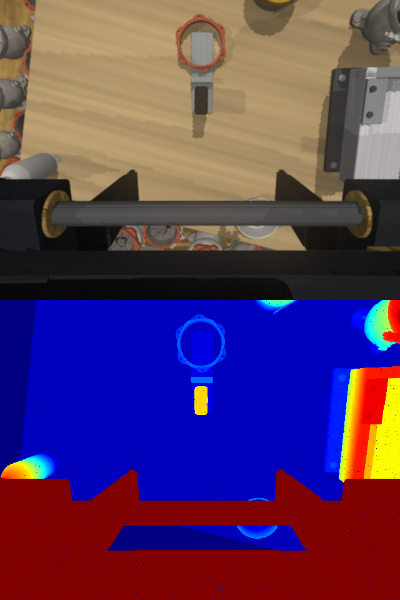

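```bash
cat > lf.py <<'E'
import sys
from fit import *
c=dict(np.load(f'pics/{sys.argv[1]}.npz'));d=c.pop('d');P=cloud(c,d);p=cv2.imread(f'pics/{sys.argv[1]}.png')
h=cv2.cvtColor(p,cv2.COLOR_BGR2HSV)
org=((h[:,:,0]<10)|(h[:,:,0]>172))&(h[:,:,1]>140)
x0=np.array(eval(sys.argv[2]),float)
dx,dy=P[:,:,0]-x0[0],P[:,:,1]-x0[1];cc,s=np.cos(x0[2]),np.sin(x0[2])
a,b=cc*dx+s*dy,-s*dx+cc*dy
z=P[:,:,2]
g=(abs(a+30)<35)&(abs(b)<22)&(z>180)&(z<195)
G=P[g];print('grip',len(G),cv2.minAreaRect(G[:,:2].astype(np.float32)),np.median(G[:,2]))
sh=(abs(a+5)<15)&(abs(b)<30)&(z>135)&(z<146)&~org
G=P[sh];print('sh',len(G),cv2.minAreaRect(G[:,:2].astype(np.float32)),np.median(G[:,2]),[np.percentile(a[sh],q).round(1) for q in(1,50,99)],[np.percentile(b[sh],q).round(1) for q in(1,50,99)])
v,u=np.nonzero(org&(abs(a-42)<45)&(abs(b)<45));Q=onplane(c,np.c_[u,v],138)[:,:2].astype(np.float32)
cen,r=cv2.minEnclosingCircle(Q);e=np.array(cen)-x0[:2];print('ring',cen,r,'lifter frame',e@[cc,s],e@[-s,cc])
m=(a>-60)&(a<10)&(abs(b)<28)&((z>181)|(z<146))&~org
Q=P[m];r=run(Q,liftz,x0,12);print(r.x[:3],r.fun,'grip',r.x[:2]-30*np.array([np.cos(r.x[2]),np.sin(r.x[2])]))
E
python3 lf.py w2 '[611.6,131.2,.265,0]'
python3 - <<'E'
from h import *
from cell import env
go(env.state(),[582.6,123.3,148],.27)
E
```

```text
grip 935 ((579.6657104492188, 124.23633575439453), (33.82844924926758, 15.468927383422852), 15.079797744750977) 185.27021653899976
sh 359 ((610.8779296875, 132.362060546875), (20.445709228515625, 29.800758361816406), 14.958751678466797) 139.54446862210227 [np.float64(-10.6), np.float64(-6.5), np.float64(9.0)] [np.float64(-13.5), np.float64(0.9), np.float64(15.7)]
ring (648.4931030273438, 143.48983764648438) 35.19334030151367 lifter frame 38.82407944959893 2.198184536014539
[6.08805085e+02 1.31753933e+02 2.59675933e-01] 10.881574590382378 grip [579.81088816 124.05091192]
t 2.25 pos [532.  102.9 337.6] rot [-3.1361e+00 -1.1000e-03  2.6360e-01] F [ 0.   0.  -0.3] op 1.003
tot frac d [ 0.0675 -0.0069  0.2372] w [-0.0035 -0.0007 -0.0041] mm [ 54.   -5.5 189.7]
```

```bash
python3 - <<'E'
from h import *
from cell import env
go(env.state(),[580,124,180],.262)
E
```

```text
t 2.25 pos [532.  102.9 337.6] rot [-3.1361e+00 -1.1000e-03  2.6360e-01] F [ 0.   0.  -0.3] op 1.003
tot frac d [ 0.0646 -0.0088  0.1972] w [-0.0035 -0.0007  0.001 ] mm [ 51.7  -7.  157.7]
```

>>> arm_command(steps=[{"dx": 0.032, "dy": -0.0044, "dz": 0.03, "rx": -0.0035, "ry": 0, "rz": 0, "claw": -1}, {"dx": 0.032, "dy": -0.0044, "dz": 0.05, "rx": 0, "ry": 0, "rz": 0, "claw": -1}, {"dx": 0, "dy": 0, "dz": 0.06, "rx": 0, "ry": 0, "rz": 0, "claw": -1}, {"dx": 0, "dy": 0, "dz": 0.05, "rx": 0, "ry": 0, "rz": 0, "claw": -1}, {"dx": 0, "dy": 0, "dz": 0, "rx": 0, "ry": 0, "rz": 0, "claw": -1}, {"dx": 0, "dy": 0, "dz": 0, "rx": 0, "ry": 0, "rz": 0, "claw": -1}])

```text
t: 3.0
eef_pos: [582.2, 116.7, 185.3]
tcp_rot: [3.14, -0.006, 0.255]
ft_force: [0.4, -0.9, -0.4]
opening: 0.998
```

```bash
python3 shot.py w3;python3 lf.py w3 '[609,131.8,.262,0]'; python3 - <<'E'
from h import *
from cell import env
go(env.state(),[580,124,148],.262)
E
```

```text
[582.1 116.8 185.3]
grip 2171 ((583.1737670898438, 124.86067962646484), (27.640684127807617, 15.993846893310547), 15.022259712219238) 185.20835427678549
sh 1050 ((601.2595825195312, 129.78768920898438), (15.970288276672363, 29.69071388244629), 15.132325172424316) 139.42251305645198 [np.float64(-14.2), np.float64(-4.4), np.float64(-0.1)] [np.float64(-14.7), np.float64(-0.2), np.float64(14.6)]
ring (648.9004516601562, 143.57810974121094) 35.06421661376953 lifter frame 41.58948561798506 1.041440248831968
[6.08635723e+02 1.31643714e+02 2.59810491e-01] 9.826862237367385 grip [579.64256211 123.93679171]
t 3.05 pos [582.1 116.8 185.3] rot [ 3.1399 -0.0061  0.255 ] F [-0.   0.  -0.5] op 1.0
tot frac d [-0.0006 -0.0095  0.0466] w [ 0.0011 -0.0039 -0.0044] mm [-0.5 -7.6 37.3]
```

View pics/w3.png

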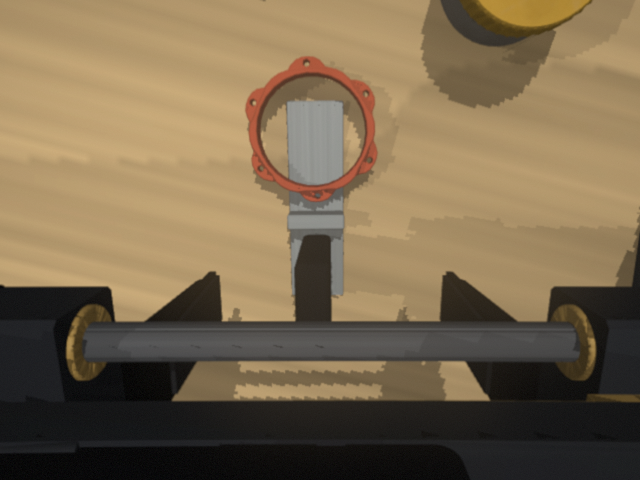

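>>> arm_command(steps=[{"dx": 0, "dy": -0.0095, "dz": 0.0, "rx": 0.001, "ry": -0.004, "rz": -0.0044, "claw": -1}, {"dx": 0, "dy": 0, "dz": 0.025, "rx": 0, "ry": 0, "rz": 0, "claw": -1}, {"dx": 0, "dy": 0, "dz": 0.018, "rx": 0, "ry": 0, "rz": 0, "claw": -1}, {"dx": 0, "dy": 0, "dz": 0, "rx": 0, "ry": 0, "rz": 0, "claw": -1}])

```text
t: 3.55
eef_pos: [581.7, 125.3, 155.0]
tcp_rot: [3.141, -0.007, 0.263]
ft_force: [-0.7, -0.1, -0.8]
opening: 0.999
```

```bash
python3 - <<'E'
from h import *
from cell import env
go(env.state(),[580,124,148],.262)
E
```

```text
t 3.55 pos [581.7 125.3 155. ] rot [ 3.1405 -0.0068  0.2629] F [-0.7 -0.1 -0.8] op 0.999
tot frac d [-0.0026  0.001   0.0087] w [ 0.0007 -0.0043  0.0006] mm [-2.1  0.8  7. ]
```

>>> arm_command(steps=[{"dx": -0.0026, "dy": 0.001, "dz": 0.0087, "rx": 0, "ry": -0.006, "rz": 0, "claw": -1}, {"dx": 0, "dy": 0, "dz": 0, "rx": 0, "ry": 0, "rz": 0, "claw": -1}])

```text
t: 3.8
eef_pos: [580.2, 124.1, 148.6]
tcp_rot: [3.14, 0.002, 0.263]
ft_force: [-0.2, -0.3, -0.1]
opening: 0.998
```

```bash
python3 - <<'E'
from h import *
from cell import env
go(env.state(),[580,124,148],.262)
E
```

```text
t 3.8 pos [580.2 124.1 148.6] rot [3.1404e+00 2.2000e-03 2.6320e-01] F [-0.2 -0.3 -0.1] op 0.998
tot frac d [-0.0003  0.0001  0.0007] w [0.0008 0.0014 0.0007] mm [-0.2  0.1  0.6]
```

>>> arm_command(steps=[{"dx": 0, "dy": 0, "dz": 0, "rx": 0, "ry": 0, "rz": 0, "claw": 0.5}, {"dx": 0, "dy": 0, "dz": 0, "rx": 0, "ry": 0, "rz": 0, "claw": 0.5}, {"dx": 0, "dy": 0, "dz": 0, "rx": 0, "ry": 0, "rz": 0, "claw": 0.5}, {"dx": 0, "dy": 0, "dz": 0, "rx": 0, "ry": 0, "rz": 0, "claw": 0.5}, {"dx": 0, "dy": 0, "dz": 0, "rx": 0, "ry": 0, "rz": 0, "claw": 0.58}, {"dx": 0, "dy": 0, "dz": 0, "rx": 0, "ry": 0, "rz": 0, "claw": 0.62}, {"dx": 0, "dy": 0, "dz": 0, "rx": 0, "ry": 0, "rz": 0, "claw": 0.66}, {"dx": 0, "dy": 0, "dz": 0, "rx": 0, "ry": 0, "rz": 0, "claw": 0.7}, {"dx": 0, "dy": 0, "dz": 0, "rx": 0, "ry": 0, "rz": 0, "claw": 1}, {"dx": 0, "dy": 0, "dz": 0, "rx": 0, "ry": 0, "rz": 0, "claw": 1}])

```text
t: 5.05
eef_pos: [580.6, 124.1, 149.3]
tcp_rot: [3.14, 0.001, 0.263]
ft_force: [-0.0, 0.5, -0.0]
opening: 0.169
```

```bash
python3 - <<'E'
from h import *
from cell import env
go(env.state(),[580,124,148],.262)
E
```

```text
t 5.05 pos [580.6 124.1 149.3] rot [3.1402e+00 1.0000e-03 2.6300e-01] F [-0.   0.5 -0. ] op 0.169
tot frac d [-0.0007 -0.      0.0017] w [0.0009 0.0006 0.0006] mm [-0.6 -0.   1.3]
```

>>> arm_command(steps=[{"dx": 0, "dy": 0, "dz": -0.004, "rx": 0, "ry": 0, "rz": 0, "claw": 1}, {"dx": 0, "dy": 0, "dz": -0.008, "rx": 0, "ry": 0, "rz": 0, "claw": 1}, {"dx": 0, "dy": 0, "dz": -0.012, "rx": 0, "ry": 0, "rz": 0, "claw": 1}, {"dx": 0, "dy": 0, "dz": -0.012, "rx": 0, "ry": 0, "rz": 0, "claw": 1}, {"dx": 0, "dy": 0, "dz": -0.008, "rx": 0, "ry": 0, "rz": 0, "claw": 1}, {"dx": 0, "dy": 0, "dz": -0.004, "rx": 0, "ry": 0, "rz": 0, "claw": 1}, {"dx": 0, "dy": 0, "dz": 0, "rx": 0, "ry": 0, "rz": 0, "claw": 1}])

```text
t: 5.92
eef_pos: [580.4, 124.2, 190.7]
tcp_rot: [3.14, 0.001, 0.263]
ft_force: [0.4, 0.1, -3.5]
opening: 0.169
```

```bash
python3 shot.py w4; python3 - <<'E'
from h import *
from cell import env
go(env.state(),[580,124,265],.262)
print(env.state()['moment'])
E
```

```text
[580.3 124.2 190.5]
t 5.97 pos [580.3 124.2 190.5] rot [3.1403e+00 1.6000e-03 2.6310e-01] F [ 0.8  0.7 -2.7] op 0.163
tot frac d [-0.0005  0.0002 -0.0932] w [0.0009 0.001  0.0007] mm [ -0.4   0.2 -74.5]
[-0.04149458  0.06414133 -0.01986892]
```

View pics/w4.png

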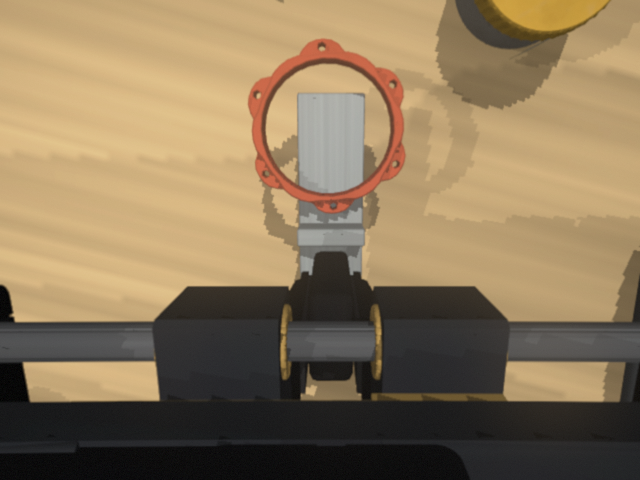

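```bash
cat > lev.py <<'E'
import sys
from h import *
c=dict(np.load(f'pics/{sys.argv[1]}.npz'));d=c.pop('d');P=cloud(c,d)
from cell import env
st=env.state();T=st['eef_pos'];yaw=st['tcp_rot'][2]
dx,dy=P[:,:,0]-T[0],P[:,:,1]-T[1];cc,s=np.cos(yaw),np.sin(yaw)
a,b,z=cc*dx+s*dy,-s*dx+cc*dy,P[:,:,2]
u0=T[2]-27.3
def pl(m,n):
    A=np.c_[a[m],b[m],np.ones(m.sum())];k=np.linalg.lstsq(A,z[m],rcond=None)[0]
    r=np.abs(z[m]-A@k);A2=A[r<4];k=np.linalg.lstsq(A2,z[m][r<4],rcond=None)[0]
    print(n,m.sum(),'slope x,y',k[:2].round(4),'z rel underside',round(np.median(z[m])-u0,2))
pl((a>48)&(a<84)&(abs(b)<12)&(abs(z-u0-4)<7),'tongue')
p=cv2.imread(f'pics/{sys.argv[1]}.png');h=cv2.cvtColor(p,cv2.COLOR_BGR2HSV)
org=((h[:,:,0]<10)|(h[:,:,0]>172))&(h[:,:,1]>120)&(abs(a-72)<50)&(abs(b)<45)
pl(org&(abs(z-u0-16)<6),'ring')
v,u=np.nonzero(org);Q=onplane(c,np.c_[u,v],u0+16)[:,:2]-T[:2]
Q=np.c_[Q@[cc,s],Q@[-s,cc]].astype(np.float32)
print('ring in tool-level frame',cv2.minEnclosingCircle(Q))
m=(abs(a-62)<30)&(abs(b)<40)&(abs(z-u0-4)<5)&~org
if m.sum():print('tongue y range',np.percentile(b[m],[1,99]).round(1),'tip x',np.percentile(a[m],[99]).round(1))
E
python3 lev.py w4
```

```text
tongue 4381 slope x,y [-0.0002 -0.0007] z rel underside 3.7
ring 5964 slope x,y [0.0025 0.0012] z rel underside 15.19
ring in tool-level frame ((-3.028308153152466, 10.079442024230957), 109.30963134765625)
tongue y range [-25.1  28.2] tip x [87.2]
```

```bash
sed -i 's/^v,u=np.nonzero(org);/v,u=np.nonzero(org\&(abs(z-u0-16)<8));/; s/^m=(abs(a-62)<30)&(abs(b)<40)/m=(abs(a-66)<26)\&(abs(b)<18)/' lev.py; python3 lev.py w4; python3 - <<'E'
from h import *
from cell import env
N=np.array([613.5,-109.8]);t=.283;x=np.array([np.cos(t),np.sin(t)]);y=np.array([-x[1],x[0]])
T=N-116*x-1*y;print(T)
go(env.state(),[T[0],T[1],265],.283)
E
```

```text
tongue 4381 slope x,y [-0.0002 -0.0007] z rel underside 3.7
ring 5964 slope x,y [0.0025 0.0012] z rel underside 15.19
ring in tool-level frame ((71.1247329711914, 1.1032074689865112), 34.96244812011719)
tongue y range [-14.8  14.5] tip x [86.9]
[ 502.39348001 -143.15177981]
t 5.97 pos [580.3 124.2 190.5] rot [3.1403e+00 1.6000e-03 2.6310e-01] F [ 0.8  0.7 -2.7] op 0.163
tot frac d [-0.1811  0.2974 -0.0925] w [ 0.0008  0.001  -0.0127] mm [-144.8  238.   -74. ]
```

>>> arm_command(steps=[{"dx": 0, "dy": 0, "dz": -0.004, "rx": 0, "ry": 0, "rz": 0, "claw": 1}, {"dx": 0, "dy": 0, "dz": -0.008, "rx": 0, "ry": 0, "rz": 0, "claw": 1}, {"dx": 0, "dy": 0, "dz": -0.012, "rx": 0, "ry": 0, "rz": 0, "claw": 1}, {"dx": 0, "dy": 0, "dz": -0.015, "rx": 0, "ry": 0, "rz": 0, "claw": 1}, {"dx": 0, "dy": 0, "dz": -0.015, "rx": 0, "ry": 0, "rz": 0, "claw": 1}, {"dx": 0, "dy": 0, "dz": -0.015, "rx": 0, "ry": 0, "rz": 0, "claw": 1}, {"dx": 0, "dy": 0, "dz": -0.012, "rx": 0, "ry": 0, "rz": 0, "claw": 1}, {"dx": 0, "dy": 0, "dz": -0.008, "rx": 0, "ry": 0, "rz": 0, "claw": 1}, {"dx": 0, "dy": 0, "dz": -0.004, "rx": 0, "ry": 0, "rz": 0, "claw": 1}, {"dx": 0, "dy": 0, "dz": 0, "rx": 0, "ry": 0, "rz": 0, "claw": 1}])

```text
t: 7.22
eef_pos: [580.3, 124.3, 270.3]
tcp_rot: [3.14, 0.002, 0.263]
ft_force: [0.1, 0.0, -2.1]
opening: 0.166
```

>>> arm_command(steps=[{"dx": -0.002, "dy": 0.0032, "dz": 0, "rx": 0, "ry": 0, "rz": 0, "claw": 1}, {"dx": -0.004, "dy": 0.0064, "dz": 0, "rx": 0, "ry": 0, "rz": 0, "claw": 1}, {"dx": -0.006, "dy": 0.0096, "dz": 0, "rx": 0, "ry": 0, "rz": 0, "claw": 1}, {"dx": -0.008, "dy": 0.0128, "dz": 0, "rx": 0, "ry": 0, "rz": 0, "claw": 1}, {"dx": -0.0098, "dy": 0.016, "dz": 0, "rx": 0, "ry": 0, "rz": -0.001, "claw": 1}, {"dx": -0.0098, "dy": 0.016, "dz": 0, "rx": 0, "ry": 0, "rz": -0.001, "claw": 1}, {"dx": -0.0098, "dy": 0.016, "dz": 0, "rx": 0, "ry": 0, "rz": -0.001, "claw": 1}, {"dx": -0.0098, "dy": 0.016, "dz": 0, "rx": 0, "ry": 0, "rz": -0.001, "claw": 1}, {"dx": -0.0098, "dy": 0.016, "dz": 0, "rx": 0, "ry": 0, "rz": -0.001, "claw": 1}, {"dx": -0.0098, "dy": 0.016, "dz": 0, "rx": 0, "ry": 0, "rz": -0.001, "claw": 1}])

```text
t: 8.48
eef_pos: [543.5, 0.5, 269.8]
tcp_rot: [3.14, 0.003, 0.273]
ft_force: [-0.4, -0.2, -3.0]
opening: 0.17
```

```bash
python3 - <<'E'
from h import *
from cell import env
go(env.state(),[502.4,-143.2,265],.283)
E
```

```text
t 8.47 pos [5.435e+02 5.000e-01 2.698e+02] rot [3.1402 0.0032 0.273 ] F [-0.4 -0.2 -3. ] op 0.17
tot frac d [-0.0979  0.1591  0.0065] w [ 0.0009  0.002  -0.0064] mm [-78.4 127.3   5.2]
```

>>> arm_command(steps=[{"dx": -0.0098, "dy": 0.016, "dz": 0, "rx": 0, "ry": 0, "rz": -0.001, "claw": 1}, {"dx": -0.0098, "dy": 0.016, "dz": 0, "rx": 0, "ry": 0, "rz": -0.001, "claw": 1}, {"dx": -0.0098, "dy": 0.016, "dz": 0, "rx": 0, "ry": 0, "rz": -0.001, "claw": 1}, {"dx": -0.0098, "dy": 0.016, "dz": 0, "rx": 0, "ry": 0, "rz": -0.001, "claw": 1}, {"dx": -0.0098, "dy": 0.016, "dz": 0, "rx": 0, "ry": 0, "rz": -0.001, "claw": 1}, {"dx": -0.0098, "dy": 0.016, "dz": 0, "rx": 0, "ry": 0, "rz": 0, "claw": 1}, {"dx": -0.008, "dy": 0.0128, "dz": 0, "rx": 0, "ry": 0, "rz": 0, "claw": 1}, {"dx": -0.006, "dy": 0.0096, "dz": 0, "rx": 0, "ry": 0, "rz": 0, "claw": 1}, {"dx": -0.004, "dy": 0.0064, "dz": 0, "rx": 0, "ry": 0, "rz": 0, "claw": 1}, {"dx": -0.002, "dy": 0.0032, "dz": 0, "rx": 0, "ry": 0, "rz": 0, "claw": 1}])

```text
t: 9.72
eef_pos: [508.6, -124.2, 270.2]
tcp_rot: [3.14, 0.003, 0.28]
ft_force: [-0.7, -0.6, -1.7]
opening: 0.166
```

```bash
python3 - <<'E'
from h import *
from cell import env
go(env.state(),[502.4,-143.2,265],.283)
E
python3 shot.py w5; python3 lev.py w5
```

```text
t 9.72 pos [ 508.6 -124.2  270.2] rot [3.1401e+00 2.9000e-03 2.8040e-01] F [-0.7 -0.6 -1.7] op 0.166
tot frac d [-0.014   0.0207  0.0066] w [ 0.001   0.0018 -0.0017] mm [-11.2  16.6   5.2]
[ 508.6 -124.3  270.2]
tongue 4383 slope x,y [0.0011 0.0017] z rel underside 3.46
ring 5559 slope x,y [ 0.0018 -0.0028] z rel underside 15.02
ring in tool-level frame ((70.96903228759766, 1.30008065700531), 34.79393768310547)
tongue y range [-14.8  14.6] tip x [86.9]
```

View pics/w5.png

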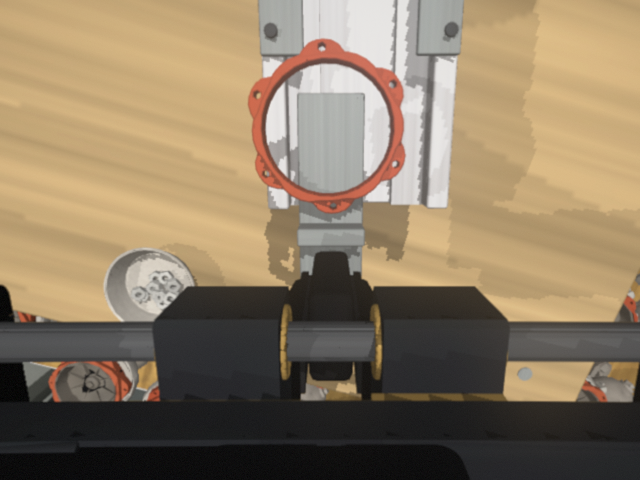

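```bash
python3 nf.py w5 300; python3 - <<'E'
from fit import *
# direct edge measurement in nest frame: walls' inner/outer edges
c=dict(np.load('pics/w5.npz'));d=c.pop('d');P=cloud(c,d).reshape(-1,3);P=P[~np.isnan(P).any(1)]
print('board z',np.median(P[(P[:,2]>100)&(P[:,2]<140)][:,2]))
E
```

```text
30607 [ 6.125600e+02 -1.101187e+02  2.825000e-01  1.896634e+02] 1.0745868592063188
board z 121.5732559976664
```

```bash
python3 - <<'E'
from h import *
from cell import env
N=np.array([612.6,-110.1]);t=.2825;x=np.array([np.cos(t),np.sin(t)]);y=np.array([-x[1],x[0]])
T=N-116*x-1.3*y;print(T)
go(env.state(),[T[0],T[1],240],t)
E
```

```text
[ 501.56044524 -143.68433085]
t 9.78 pos [ 508.6 -124.3  270.2] rot [3.140e+00 2.900e-03 2.805e-01] F [-0.2  0.2 -2.4] op 0.169
tot frac d [-0.015   0.0208  0.0378] w [ 0.001   0.0019 -0.0013] mm [-12.   16.6  30.2]
```

>>> arm_command(steps=[{"dx": -0.002, "dy": 0.003, "dz": 0, "rx": 0, "ry": 0, "rz": -0.001, "claw": 1}, {"dx": -0.004, "dy": 0.0055, "dz": 0, "rx": 0, "ry": 0, "rz": 0, "claw": 1}, {"dx": -0.005, "dy": 0.007, "dz": 0, "rx": 0, "ry": 0.001, "rz": 0, "claw": 1}, {"dx": -0.003, "dy": 0.004, "dz": 0, "rx": 0, "ry": 0.001, "rz": 0, "claw": 1}, {"dx": -0.001, "dy": 0.0013, "dz": 0, "rx": 0, "ry": 0, "rz": 0, "claw": 1}, {"dx": 0, "dy": 0, "dz": 0.006, "rx": 0, "ry": 0, "rz": 0, "claw": 1}, {"dx": 0, "dy": 0, "dz": 0.008, "rx": 0, "ry": 0, "rz": 0, "claw": 1}, {"dx": 0, "dy": 0, "dz": 0.008, "rx": 0, "ry": 0, "rz": 0, "claw": 1}, {"dx": 0, "dy": 0, "dz": 0.004, "rx": 0, "ry": 0, "rz": 0, "claw": 1}, {"dx": 0, "dy": 0, "dz": 0, "rx": 0, "ry": 0, "rz": 0, "claw": 1}])

```text
t: 11.02
eef_pos: [501.2, -144.2, 247.4]
tcp_rot: [3.141, 0.0, 0.283]
ft_force: [-0.0, 0.2, -2.7]
opening: 0.163
```

```bash
python3 - <<'E'
from h import *
from cell import env
go(env.state(),[501.6,-143.7,213],.2825)
E
python3 shot.py w6; python3 lev.py w6; python3 nf.py w6 300; python3 shot.py s6 scene
```

```text
t 11.03 pos [ 501.2 -144.2  247.4] rot [3.1407e+00 2.0000e-04 2.8310e-01] F [-0.   0.2 -2.7] op 0.163
tot frac d [ 0.0006 -0.0005  0.0431] w [0.0006 0.0001 0.0004] mm [ 0.5 -0.4 34.4]
[ 501.2 -144.2  247.6]
tongue 4398 slope x,y [0.0016 0.0004] z rel underside 3.48
ring 5537 slope x,y [ 0.0041 -0.    ] z rel underside 15.07
ring in tool-level frame ((70.9554443359375, 1.1795573234558105), 34.904571533203125)
tongue y range [-14.8  14.5] tip x [86.9]
39876 [ 6.123870e+02 -1.100771e+02  2.842000e-01  1.896231e+02] 3.170435865571075
[ 501.3 -144.2  247.8]
```

View pics/w6.png

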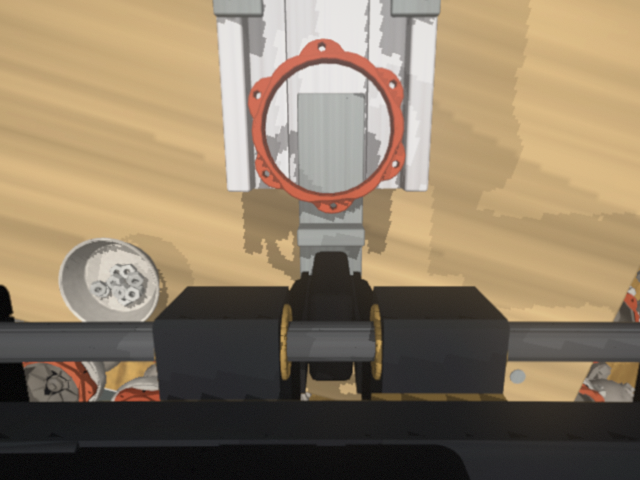

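View pics/s6.png

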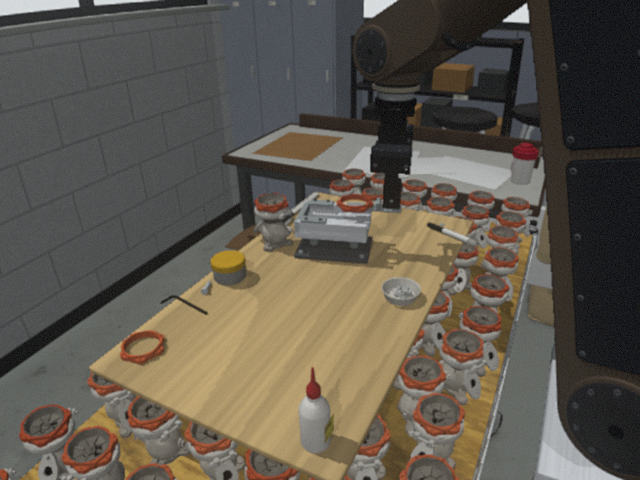

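```bash
python3 - <<'E'
from h import *
T=np.array([501.2,-144.2]);t=.2831;x=np.array([np.cos(t),np.sin(t)]);y=np.array([-x[1],x[0]])
R=T+70.96*x+1.18*y
for N,t in (([612.6,-110.1],.2825),([612.4,-110.1],.284)):
    x=np.array([np.cos(t),np.sin(t)]);y=np.array([-x[1],x[0]])
    print((R-N)@x,(R-N)@y)
E
```

```text
-45.53062512304876 -0.47217624989021445
-45.33929369916808 -0.45991933646322103
```

>>> arm_command(steps=[{"dx": 0, "dy": -0.0005, "dz": 0.004, "rx": 0, "ry": 0, "rz": 0, "claw": 1}, {"dx": 0, "dy": 0, "dz": 0.008, "rx": 0, "ry": 0, "rz": 0, "claw": 1}, {"dx": 0, "dy": 0, "dz": 0.008, "rx": 0, "ry": 0, "rz": 0, "claw": 1}, {"dx": 0, "dy": 0, "dz": 0.006, "rx": 0, "ry": 0, "rz": 0, "claw": 1}, {"dx": 0, "dy": 0, "dz": 0.004, "rx": 0, "ry": 0, "rz": 0, "claw": 1}, {"dx": 0, "dy": 0, "dz": 0.001, "rx": 0, "ry": 0, "rz": 0, "claw": 1}])

```text
t: 11.88
eef_pos: [501.2, -143.9, 221.3]
tcp_rot: [3.14, -0.0, 0.283]
ft_force: [-0.2, -0.7, -2.5]
opening: 0.166
```

>>> arm_command(steps=[{"dx": 0, "dy": 0, "dz": 0, "rx": 0, "ry": 0, "rz": 0, "claw": 1}])

```text
t: 12.0
eef_pos: [501.3, -143.9, 221.3]
tcp_rot: [3.14, -0.0, 0.283]
ft_force: [-0.1, 0.2, -2.6]
opening: 0.165
```

```bash
python3 - <<'E'
from h import *
from cell import env
go(env.state(),[501.6,-143.7,213],.2825)
E
python3 shot.py w7; python3 lev.py w7
```

```text
t 12.0 pos [ 501.3 -143.9  221.3] rot [ 3.1403e+00 -4.0000e-04  2.8310e-01] F [-0.1  0.2 -2.6] op 0.165
tot frac d [ 0.0005 -0.0001  0.0104] w [ 0.0008 -0.0002  0.0004] mm [ 0.4 -0.1  8.3]
[ 501.3 -143.9  221.3]
tongue 4381 slope x,y [ 0.0025 -0.002 ] z rel underside 3.63
ring 5487 slope x,y [ 0.0045 -0.0005] z rel underside 15.23
ring in tool-level frame ((70.97140502929688, 1.1550226211547852), 34.81986618041992)
tongue y range [-14.9  14.5] tip x [86.9]
```

View pics/w7.png

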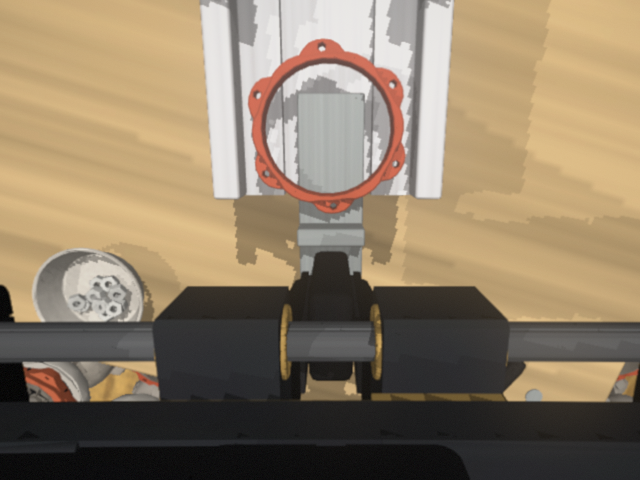

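>>> arm_command(steps=[{"dx": 0, "dy": 0, "dz": 0.0015, "rx": 0, "ry": 0, "rz": 0, "claw": 1}, {"dx": 0, "dy": 0, "dz": 0.0015, "rx": 0, "ry": 0, "rz": 0, "claw": 1}, {"dx": 0, "dy": 0, "dz": 0.0015, "rx": 0, "ry": 0, "rz": 0, "claw": 1}, {"dx": 0, "dy": 0, "dz": 0.0015, "rx": 0, "ry": 0, "rz": 0, "claw": 1}])

```text
t: 12.55
eef_pos: [501.4, -143.9, 216.6]
tcp_rot: [3.14, -0.001, 0.283]
ft_force: [0.2, 0.2, -1.7]
opening: 0.163
```

>>> arm_command(steps=[{"dx": 0, "dy": 0, "dz": 0.0012, "rx": 0, "ry": 0, "rz": 0, "claw": 1}, {"dx": 0, "dy": 0, "dz": 0.0012, "rx": 0, "ry": 0, "rz": 0, "claw": 1}])

```text
t: 12.8
eef_pos: [501.4, -143.9, 214.5]
tcp_rot: [3.14, -0.001, 0.283]
ft_force: [0.2, -0.2, -2.0]
opening: 0.17
```

>>> arm_command(steps=[{"dx": 0, "dy": 0, "dz": 0.0012, "rx": 0, "ry": 0, "rz": 0, "claw": 1}, {"dx": 0, "dy": 0, "dz": 0.0012, "rx": 0, "ry": 0, "rz": 0, "claw": 1}])

```text
t: 13.05
eef_pos: [501.5, -143.9, 212.5]
tcp_rot: [3.14, -0.001, 0.283]
ft_force: [0.3, -0.5, -1.3]
opening: 0.165
```

>>> arm_command(steps=[{"dx": 0, "dy": 0, "dz": 0.0011, "rx": 0, "ry": 0, "rz": 0, "claw": 1}, {"dx": 0, "dy": 0, "dz": 0.0011, "rx": 0, "ry": 0, "rz": 0, "claw": 1}])

```text
t: 13.3
eef_pos: [501.6, -144.0, 210.7]
tcp_rot: [3.14, -0.001, 0.283]
ft_force: [-0.4, 0.3, -1.6]
opening: 0.166
```

```bash
python3 shot.py w8; python3 lev.py w8
```

```text
[ 501.5 -144.   210.6]
tongue 4379 slope x,y [ 0.0051 -0.0019] z rel underside 3.87
ring 5738 slope x,y [ 0.0043 -0.0003] z rel underside 17.92
ring in tool-level frame ((71.01858520507812, 1.08412766456604), 35.35428237915039)
tongue y range [-16.2  16.3] tip x [89.9]
```

>>> arm_command(steps=[{"dx": 0, "dy": 0, "dz": 0.0008, "rx": 0, "ry": 0, "rz": 0, "claw": 1}])

```text
t: 13.48
eef_pos: [501.6, -144.0, 210.0]
tcp_rot: [3.14, -0.001, 0.283]
ft_force: [-0.4, -0.6, -1.5]
opening: 0.169
```

>>> arm_command(steps=[{"dx": 0, "dy": 0, "dz": 0.0008, "rx": 0, "ry": 0, "rz": 0, "claw": 1}])

```text
t: 13.6
eef_pos: [501.6, -144.0, 209.3]
tcp_rot: [3.14, -0.001, 0.283]
ft_force: [0.1, 0.2, -1.9]
opening: 0.166
```

>>> arm_command(steps=[{"dx": 0, "dy": 0, "dz": 0.0008, "rx": 0, "ry": 0, "rz": 0, "claw": 1}])

```text
t: 13.72
eef_pos: [501.5, -144.0, 209.1]
tcp_rot: [3.139, -0.001, 0.283]
ft_force: [-4.1, 1.1, 9.0]
opening: 0.165
```

>>> arm_command(steps=[{"dx": 0, "dy": 0, "dz": -0.0012, "rx": 0, "ry": 0, "rz": 0, "claw": 1}, {"dx": 0, "dy": 0, "dz": -0.0008, "rx": 0, "ry": 0, "rz": 0, "claw": 1}])

```text
t: 13.98
eef_pos: [501.5, -144.0, 210.8]
tcp_rot: [3.139, -0.002, 0.283]
ft_force: [-0.6, -0.4, -1.4]
opening: 0.168
```

```bash
python3 shot.py w9; python3 lev.py w9; python3 - <<'E'
from h import *
from cell import env
N=np.array([612.5,-110.1]);t=.283;x=np.array([np.cos(t),np.sin(t)]);y=np.array([-x[1],x[0]])
st=env.state();print((st['eef_pos'][:2]-N)@x,(st['eef_pos'][:2]-N)@y)
go(st,[501.6,-143.7,210.7],.2825)
E
```

```text
[ 501.6 -144.   210.9]
tongue 4388 slope x,y [ 0.0042 -0.0005] z rel underside 3.75
ring 5719 slope x,y [ 0.0045 -0.0004] z rel underside 17.65
ring in tool-level frame ((70.98875427246094, 1.132511854171753), 35.30062484741211)
tongue y range [-15.2  14.8] tip x [87.8]
-115.99848890045382 -1.6198673076981827
t 14.03 pos [ 501.6 -144.   210.9] rot [ 3.1391e+00 -1.7000e-03  2.8320e-01] F [-0.6  0.6 -1.3] op 0.165
tot frac d [ 0.0002 -0.0004  0.0002] w [ 0.0016 -0.0011  0.0004] mm [ 0.1 -0.3  0.2]
```

View pics/w9.png

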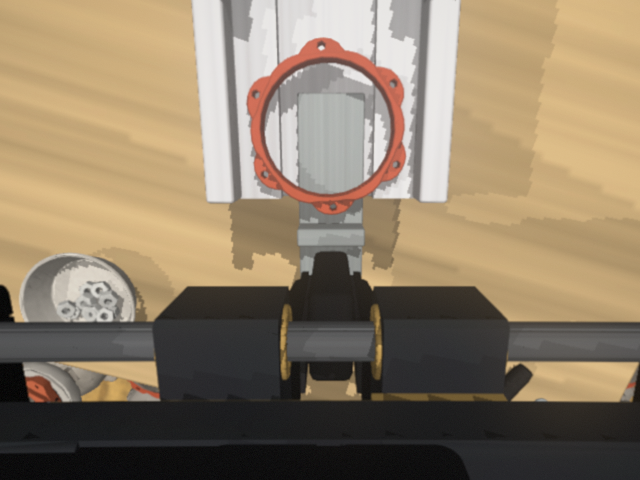

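>>> arm_command(steps=[{"dx": 0.002, "dy": -0.0006, "dz": 0, "rx": 0.0015, "ry": -0.001, "rz": 0, "claw": 1}, {"dx": 0.003, "dy": -0.0006, "dz": 0, "rx": 0, "ry": 0, "rz": 0, "claw": 1}, {"dx": 0.003, "dy": 0, "dz": 0, "rx": 0, "ry": 0, "rz": 0, "claw": 1}, {"dx": 0.003, "dy": 0, "dz": 0, "rx": 0, "ry": 0, "rz": 0, "claw": 1}, {"dx": 0.003, "dy": 0, "dz": 0, "rx": 0, "ry": 0, "rz": 0, "claw": 1}])

```text
t: 14.65
eef_pos: [512.6, -139.7, 210.6]
tcp_rot: [-3.141, 0.001, 0.283]
ft_force: [-0.7, -0.2, -1.4]
opening: 0.167
```

```bash
cat > q.py <<'E'
from h import *
from cell import env
N=np.array([612.5,-110.1]);t=.283;x=np.array([np.cos(t),np.sin(t)]);y=np.array([-x[1],x[0]])
st=env.state();p=st['eef_pos'][:2]-N
print('nest x,y',p@x,p@y,'F nest',st['ft_force'][:2]@x,st['ft_force'][:2]@y,st['ft_force'][2])
e=N+x*(p@x)-y*0.5
go(st,[e[0],e[1],211],.283)
E
python3 q.py;python3 shot.py w10; python3 lev.py w10
```

```text
nest x,y -104.16857630253 -0.5537786811497902 F nest -0.694109155383033 0.02214354269202104 -1.3867085979359792
t 14.65 pos [ 512.6 -139.7  210.6] rot [-3.1412e+00  6.0000e-04  2.8310e-01] F [-0.7 -0.2 -1.4] op 0.167
tot frac d [-0.     -0.0001 -0.0005] w [-0.0003  0.0004  0.0001] mm [-0.  -0.1 -0.4]
[ 512.9 -139.7  210.6]
tongue 4392 slope x,y [0.0022 0.0033] z rel underside 3.62
ring 5694 slope x,y [0.005  0.0003] z rel underside 17.88
ring in tool-level frame ((64.80111694335938, 0.32433488965034485), 35.29148864746094)
tongue y range [-16.7  15.9] tip x [89.5]
```

View pics/w10.png

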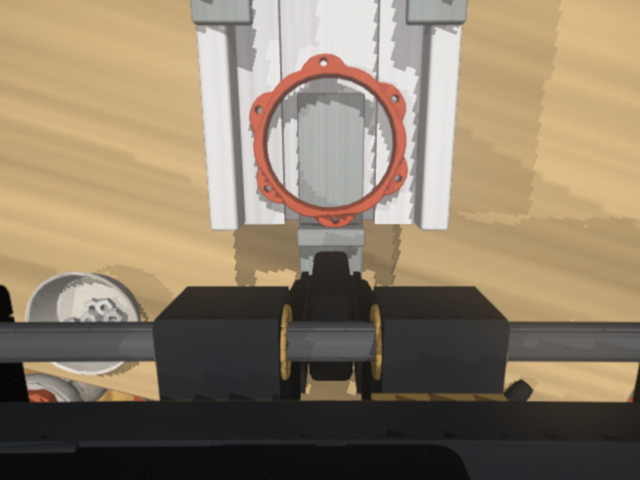

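>>> arm_command(steps=[{"dx": 0.004, "dy": 0, "dz": -0.0003, "rx": 0, "ry": 0, "rz": 0, "claw": 1}, {"dx": 0.004, "dy": 0, "dz": 0, "rx": 0, "ry": 0, "rz": 0, "claw": 1}, {"dx": 0.004, "dy": 0, "dz": 0, "rx": 0, "ry": 0, "rz": 0, "claw": 1}, {"dx": 0.004, "dy": 0, "dz": 0, "rx": 0, "ry": 0, "rz": 0, "claw": 1}, {"dx": 0.004, "dy": 0, "dz": 0, "rx": 0, "ry": 0, "rz": 0, "claw": 1}])

```text
t: 15.32
eef_pos: [529.2, -134.9, 210.8]
tcp_rot: [-3.141, 0.001, 0.283]
ft_force: [0.3, -0.5, -1.3]
opening: 0.169
```

```bash
python3 q.py
```

```text
nest x,y -86.91056682571751 -0.5592598879797315 F nest 0.15790929001044166 -0.6160697861896509 -1.3101490343507223
t 15.32 pos [ 529.2 -134.9  210.8] rot [-3.1411e+00  6.0000e-04  2.8310e-01] F [ 0.3 -0.5 -1.3] op 0.169
tot frac d [-0.     -0.0001 -0.0003] w [-0.0003  0.0004  0.0001] mm [-0.  -0.1 -0.2]
```

>>> arm_command(steps=[{"dx": 0.004, "dy": 0, "dz": 0, "rx": 0, "ry": 0, "rz": 0, "claw": 1}, {"dx": 0.004, "dy": 0, "dz": 0, "rx": 0, "ry": 0, "rz": 0, "claw": 1}, {"dx": 0.004, "dy": 0, "dz": 0, "rx": 0, "ry": 0, "rz": 0, "claw": 1}])

```text
t: 15.7
eef_pos: [539.1, -132.0, 210.8]
tcp_rot: [-3.141, 0.001, 0.283]
ft_force: [-1.2, -0.3, -1.8]
opening: 0.169
```

```bash
python3 q.py;python3 shot.py w11; python3 lev.py w11
```

```text
nest x,y -76.59417890466332 -0.5584777282227407 F nest -1.1940452747103636 0.04015704227159439 -1.7970601225311265
t 15.7 pos [ 539.1 -132.   210.8] rot [-3.1411e+00  5.0000e-04  2.8310e-01] F [-1.2 -0.3 -1.8] op 0.169
tot frac d [-0.     -0.0001 -0.0003] w [-0.0003  0.0003  0.0001] mm [-0.  -0.1 -0.2]
[ 539.4 -132.   210.8]
tongue 4384 slope x,y [0.0024 0.0006] z rel underside 3.59
ring 5587 slope x,y [0.0034 0.0016] z rel underside 17.75
ring in tool-level frame ((64.66813659667969, 1.5793514251708984), 35.28693389892578)
tongue y range [-15.3  15.3] tip x [89.]
```

View pics/w11.png

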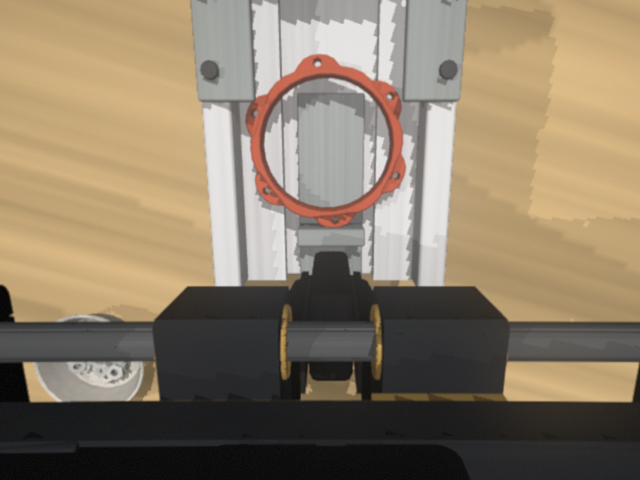

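>>> arm_command(steps=[{"dx": 0.003, "dy": 0, "dz": 0, "rx": 0, "ry": 0, "rz": 0, "claw": 1}, {"dx": 0.003, "dy": 0, "dz": 0, "rx": 0, "ry": 0, "rz": 0, "claw": 1}, {"dx": 0.003, "dy": 0, "dz": 0, "rx": 0, "ry": 0, "rz": 0, "claw": 1}, {"dx": 0.003, "dy": 0, "dz": 0, "rx": 0, "ry": 0, "rz": 0, "claw": 1}])

```text
t: 16.25
eef_pos: [549.2, -129.1, 210.8]
tcp_rot: [-3.141, 0.0, 0.283]
ft_force: [-0.8, -0.1, -1.2]
opening: 0.166
```

>>> arm_command(steps=[{"dx": 0.003, "dy": 0, "dz": 0, "rx": 0, "ry": 0, "rz": 0, "claw": 1}, {"dx": 0.003, "dy": 0, "dz": 0, "rx": 0, "ry": 0, "rz": 0, "claw": 1}, {"dx": 0.003, "dy": 0, "dz": 0, "rx": 0, "ry": 0, "rz": 0, "claw": 1}, {"dx": 0.003, "dy": 0, "dz": 0, "rx": 0, "ry": 0, "rz": 0, "claw": 1}])

```text
t: 16.75
eef_pos: [559.1, -126.3, 210.8]
tcp_rot: [-3.141, 0.0, 0.283]
ft_force: [0.1, 0.6, -1.9]
opening: 0.174
```

```bash
python3 q.py;python3 shot.py w12; python3 lev.py w12
```

```text
nest x,y -55.841916159910696 -0.6145712004840647 F nest 0.236830223774398 0.5199077905797276 -1.943476391869892
t 16.75 pos [ 559.1 -126.3  210.8] rot [-3.1412e+00  4.0000e-04  2.8310e-01] F [ 0.1  0.6 -1.9] op 0.174
tot frac d [-0.     -0.0001 -0.0003] w [-0.0002  0.0002  0.0001] mm [-0.  -0.1 -0.2]
[ 559.3 -126.3  210.7]
tongue 4383 slope x,y [0.002  0.0004] z rel underside 3.6
ring 5103 slope x,y [0.0052 0.0088] z rel underside 17.79
ring in tool-level frame ((64.5367202758789, 4.167942523956299), 35.39462661743164)
tongue y range [-15.1  15.5] tip x [89.6]
```

View pics/w12.png

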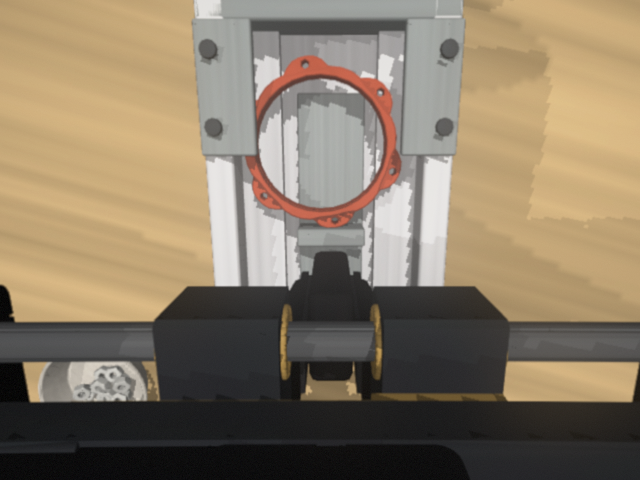

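>>> arm_command(steps=[{"dx": 0.002, "dy": -0.0008, "dz": 0, "rx": 0, "ry": 0, "rz": 0, "claw": 1}, {"dx": 0.002, "dy": -0.0008, "dz": 0, "rx": 0, "ry": 0, "rz": 0, "claw": 1}, {"dx": 0.002, "dy": 0, "dz": 0, "rx": 0, "ry": 0, "rz": 0, "claw": 1}, {"dx": 0.002, "dy": 0, "dz": 0, "rx": 0, "ry": 0, "rz": 0, "claw": 1}])

```text
t: 17.3
eef_pos: [565.4, -123.0, 210.7]
tcp_rot: [-3.141, 0.0, 0.283]
ft_force: [0.4, 0.1, -1.7]
opening: 0.163
```

```bash
python3 q.py
```

```text
nest x,y -48.87584215287051 0.7646659763917842 F nest 0.46316664609743247 -0.011237537932053884 -1.706578907532363
t 17.3 pos [ 565.4 -123.   210.7] rot [-3.1412e+00  4.0000e-04  2.8310e-01] F [ 0.4  0.1 -1.7] op 0.163
tot frac d [-0.      0.0016 -0.0004] w [-0.0002  0.0002  0.0001] mm [-0.   1.3 -0.3]
```

>>> arm_command(steps=[{"dx": 0.0015, "dy": 0, "dz": 0, "rx": 0, "ry": 0, "rz": 0, "claw": 1}])

```text
t: 17.42
eef_pos: [566.6, -122.7, 210.7]
tcp_rot: [-3.141, 0.0, 0.283]
ft_force: [-1.0, 0.0, -1.4]
opening: 0.166
```

>>> arm_command(steps=[{"dx": 0.0015, "dy": 0, "dz": 0, "rx": 0, "ry": 0, "rz": 0, "claw": 1}])

```text
t: 17.55
eef_pos: [567.8, -122.4, 210.7]
tcp_rot: [-3.141, 0.0, 0.283]
ft_force: [0.6, -0.2, -0.9]
opening: 0.171
```

>>> arm_command(steps=[{"dx": 0.0012, "dy": 0, "dz": 0, "rx": 0, "ry": 0, "rz": 0, "claw": 1}])

```text
t: 17.68
eef_pos: [568.8, -122.1, 210.7]
tcp_rot: [-3.141, 0.0, 0.283]
ft_force: [-1.1, -1.0, -1.8]
opening: 0.166
```

>>> arm_command(steps=[{"dx": 0.0012, "dy": 0, "dz": 0, "rx": 0, "ry": 0, "rz": 0, "claw": 1}])

```text
t: 17.8
eef_pos: [569.8, -121.8, 210.7]
tcp_rot: [-3.141, 0.001, 0.283]
ft_force: [-1.1, -2.3, -1.1]
opening: 0.166
```

>>> arm_command(steps=[{"dx": 0.001, "dy": 0, "dz": 0, "rx": 0, "ry": 0, "rz": 0, "claw": 1}])

```text
t: 17.92
eef_pos: [570.2, -121.7, 210.7]
tcp_rot: [-3.141, 0.002, 0.283]
ft_force: [-5.1, -2.7, -0.5]
opening: 0.167
```

```bash
python3 q.py
```

```text
nest x,y -43.87811697098229 0.6900882171550151 F nest -5.662480804101842 -1.1315022639056023 -0.45728377731837777
t 17.93 pos [ 570.2 -121.7  210.7] rot [-3.1411e+00  1.6000e-03  2.8310e-01] F [-5.1 -2.7 -0.5] op 0.167
tot frac d [-0.      0.0015 -0.0004] w [-0.0003  0.001   0.0001] mm [-0.   1.2 -0.3]
```

```bash
python3 shot.py w13; python3 lev.py w13; python3 q.py
```

```text
[ 570.2 -121.7  210.7]
tongue 4398 slope x,y [0.0009 0.0005] z rel underside 3.49
ring 4887 slope x,y [0.009  0.0079] z rel underside 17.84
ring in tool-level frame ((64.34581756591797, 3.6038646697998047), 35.229759216308594)
tongue y range [-15.8  15.9] tip x [89.8]
nest x,y -43.88520504762335 0.6746429086617827 F nest -3.7833767205015887 -0.2870350672457942 -0.3469523674688014
t 17.98 pos [ 570.2 -121.7  210.7] rot [-3.1412e+00  1.7000e-03  2.8310e-01] F [-3.6 -1.3 -0.3] op 0.167
tot frac d [-0.      0.0015 -0.0004] w [-0.0003  0.0011  0.0001] mm [-0.   1.2 -0.3]
```

View pics/w13.png

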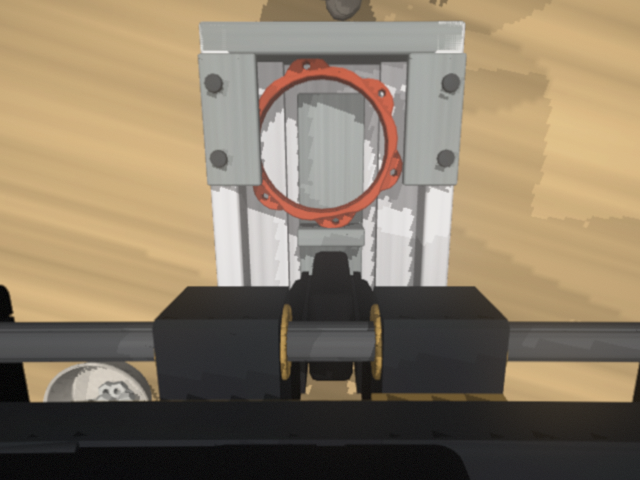

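>>> arm_command(steps=[{"dx": 0.0008, "dy": 0, "dz": 0, "rx": 0, "ry": 0, "rz": 0, "claw": 1}])

```text
t: 18.1
eef_pos: [570.2, -121.7, 210.6]
tcp_rot: [-3.141, 0.003, 0.283]
ft_force: [-6.0, -2.2, 1.6]
opening: 0.166
```

```bash
python3 q.py
```

```text
nest x,y -43.80411523115382 0.6767238873508088 F nest -6.345268330792839 -0.45947002152727334 1.6268451089251137
t 18.1 pos [ 570.2 -121.7  210.6] rot [-3.1409e+00  3.0000e-03  2.8320e-01] F [-6.  -2.2  1.6] op 0.166
tot frac d [-0.      0.0015 -0.0005] w [-0.0004  0.0019  0.0001] mm [-0.   1.2 -0.4]
```

>>> arm_command(steps=[{"dx": -0.0015, "dy": 0, "dz": -0.0002, "rx": 0, "ry": 0.001, "rz": 0, "claw": 1}, {"dx": -0.003, "dy": 0, "dz": 0, "rx": 0, "ry": 0, "rz": 0, "claw": 1}, {"dx": -0.005, "dy": 0, "dz": 0, "rx": 0, "ry": 0, "rz": 0, "claw": 1}])

```text
t: 18.48
eef_pos: [563.3, -123.6, 210.8]
tcp_rot: [-3.141, -0.001, 0.283]
ft_force: [-0.9, -0.6, -1.6]
opening: 0.171
```

```bash
python3 q.py; python3 shot.py w14; python3 lev.py w14
```

```text
nest x,y -50.971524118129615 0.750353464461254 F nest -1.0545898017311996 -0.3317226208815212 -1.5757525480822117
t 18.48 pos [ 563.3 -123.6  210.8] rot [-3.1411e+00 -6.0000e-04  2.8320e-01] F [-0.9 -0.6 -1.6] op 0.171
tot frac d [-0.      0.0016 -0.0002] w [-0.0003 -0.0004  0.0001] mm [-0.   1.3 -0.2]
[ 562.9 -123.7  210.8]
tongue 4375 slope x,y [0.0029 0.0033] z rel underside 3.69
ring 4948 slope x,y [0.0079 0.0059] z rel underside 17.7
ring in tool-level frame ((71.6014633178711, 3.4728734493255615), 35.264373779296875)
tongue y range [-15.5  15.3] tip x [89.5]
```

Ring stays (nest x ≈ 20.6) while the lifter backs off. Continue withdrawing.

>>> arm_command(steps=[{"dx": -0.006, "dy": 0.0006, "dz": 0, "rx": 0, "ry": 0, "rz": 0, "claw": 1}, {"dx": -0.008, "dy": 0.0006, "dz": 0, "rx": 0, "ry": 0, "rz": 0, "claw": 1}, {"dx": -0.01, "dy": 0, "dz": 0, "rx": 0, "ry": 0, "rz": 0, "claw": 1}, {"dx": -0.01, "dy": 0, "dz": 0, "rx": 0, "ry": 0, "rz": 0, "claw": 1}, {"dx": -0.01, "dy": 0, "dz": 0, "rx": 0, "ry": 0, "rz": 0, "claw": 1}, {"dx": -0.01, "dy": 0, "dz": 0, "rx": 0, "ry": 0, "rz": 0, "claw": 1}])

```text
t: 19.27
eef_pos: [518.8, -137.5, 210.9]
tcp_rot: [-3.141, -0.001, 0.283]
ft_force: [-0.1, -1.1, -2.8]
opening: 0.165
```

```bash
python3 q.py
```

```text
nest x,y -97.5982601222152 -0.16700159270103043 F nest -0.36069416300804 -0.9938099999560295 -2.8191955873321133
t 19.27 pos [ 518.8 -137.5  210.9] rot [-3.1411e+00 -6.0000e-04  2.8310e-01] F [-0.1 -1.1 -2.8] op 0.165
tot frac d [ 0.      0.0004 -0.0001] w [-0.0003 -0.0004  0.0001] mm [ 0.   0.3 -0.1]
```

>>> arm_command(steps=[{"dx": -0.012, "dy": 0, "dz": 0, "rx": 0, "ry": 0, "rz": 0, "claw": 1}, {"dx": -0.014, "dy": 0, "dz": 0, "rx": 0, "ry": 0, "rz": 0, "claw": 1}, {"dx": -0.014, "dy": 0, "dz": 0, "rx": 0, "ry": 0, "rz": 0, "claw": 1}, {"dx": -0.014, "dy": 0, "dz": 0, "rx": 0, "ry": 0, "rz": 0, "claw": 1}, {"dx": -0.014, "dy": 0, "dz": 0, "rx": 0, "ry": 0, "rz": 0, "claw": 1}, {"dx": -0.014, "dy": 0, "dz": 0, "rx": 0, "ry": 0, "rz": 0, "claw": 1}, {"dx": -0.01, "dy": 0, "dz": -0.005, "rx": 0, "ry": 0, "rz": 0, "claw": 1}, {"dx": -0.004, "dy": 0, "dz": -0.02, "rx": 0, "ry": 0, "rz": 0, "claw": 1}, {"dx": 0, "dy": 0, "dz": -0.03, "rx": 0, "ry": 0, "rz": 0, "claw": 1}, {"dx": 0, "dy": 0, "dz": -0.02, "rx": 0, "ry": 0, "rz": 0, "claw": 1}])

```text
t: 20.52
eef_pos: [438.1, -160.8, 272.7]
tcp_rot: [-3.14, 0.0, 0.282]
ft_force: [0.3, -0.3, -2.3]
opening: 0.167
```

```bash
python3 q.py; python3 shot.py w15; python3 shot.py t15 top; python3 - <<'E'
from h import *
from cell import env
go(env.state(),[578,122,270],.27)
E
```

```text
nest x,y -181.65247813060978 -0.014179802597460878 F nest 0.22672806802738235 -0.3268621148670139 -2.3300707136509757
t 20.52 pos [ 438.1 -160.8  272.7] rot [-3.1401e+00  5.0000e-04  2.8210e-01] F [ 0.3 -0.3 -2.3] op 0.167
tot frac d [0.     0.0007 0.0771] w [-0.001   0.0003 -0.0006] mm [ 0.   0.6 61.7]
[ 438.6 -161.1  274.4]
[ 438.6 -161.   273.1]
t 20.62 pos [ 438.6 -161.   273.1] rot [-3.1415e+00 -1.0000e-03  2.8210e-01] F [ 0.3 -0.3 -1.9] op 0.169
tot frac d [ 0.2659 -0.2912  0.0041] w [-0.     -0.0007  0.0077] mm [ 212.7 -233.     3.3]
```

View pics/w15.png

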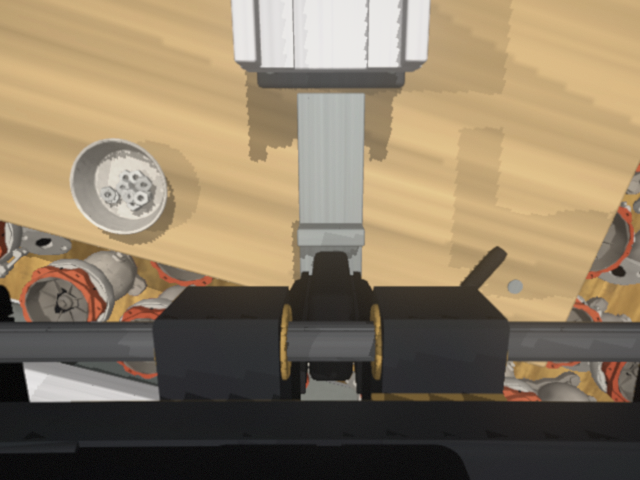

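View pics/t15.png

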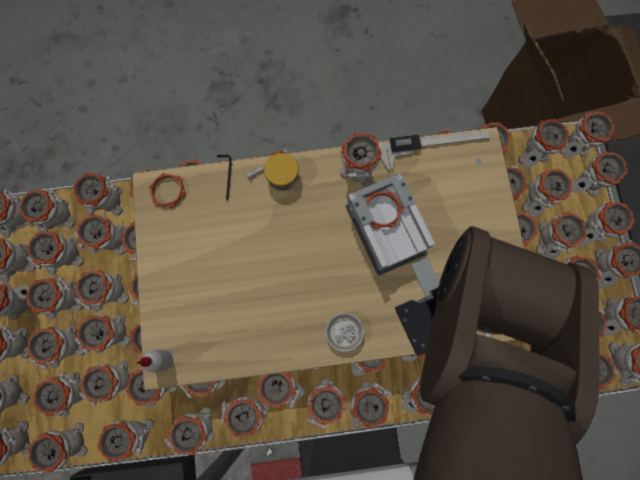

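>>> arm_command(steps=[{"dx": 0.008, "dy": -0.009, "dz": 0, "rx": 0, "ry": 0, "rz": 0, "claw": 1}, {"dx": 0.015, "dy": -0.018, "dz": 0, "rx": 0, "ry": 0, "rz": 0, "claw": 1}, {"dx": 0.023, "dy": -0.026, "dz": 0, "rx": 0, "ry": 0, "rz": 0.002, "claw": 1}, {"dx": 0.028, "dy": -0.03, "dz": 0, "rx": 0, "ry": 0, "rz": 0.002, "claw": 1}, {"dx": 0.028, "dy": -0.03, "dz": 0, "rx": 0, "ry": 0, "rz": 0.002, "claw": 1}, {"dx": 0.028, "dy": -0.03, "dz": 0, "rx": 0, "ry": 0, "rz": 0.002, "claw": 1}, {"dx": 0.028, "dy": -0.03, "dz": 0, "rx": 0, "ry": 0, "rz": 0, "claw": 1}, {"dx": 0.028, "dy": -0.03, "dz": 0, "rx": 0, "ry": 0, "rz": 0, "claw": 1}, {"dx": 0.025, "dy": -0.028, "dz": 0, "rx": 0, "ry": 0, "rz": 0, "claw": 1}, {"dx": 0.02, "dy": -0.022, "dz": 0, "rx": 0, "ry": 0, "rz": 0, "claw": 1}])

```text
t: 21.88
eef_pos: [563.2, 96.1, 264.6]
tcp_rot: [-3.136, 0.009, 0.268]
ft_force: [-0.2, -0.1, -1.2]
opening: 0.168
```

```bash
python3 - <<'E'
from h import *
from cell import env
go(env.state(),[578,122,165],.27)
E
```

```text
t 21.88 pos [563.2  96.1 264.6] rot [-3.1362  0.0091  0.2677] F [-0.2 -0.1 -1.2] op 0.168
tot frac d [ 0.0275 -0.0257  0.1244] w [-0.0035  0.0058 -0.0015] mm [ 22.  -20.5  99.5]
```

>>> arm_command(steps=[{"dx": 0.012, "dy": -0.012, "dz": 0.01, "rx": -0.003, "ry": 0.005, "rz": 0, "claw": 1}, {"dx": 0.005, "dy": -0.006, "dz": 0.03, "rx": 0, "ry": 0, "rz": 0, "claw": 1}, {"dx": 0, "dy": 0, "dz": 0.04, "rx": 0, "ry": 0, "rz": 0, "claw": 1}, {"dx": 0, "dy": 0, "dz": 0.025, "rx": 0, "ry": 0, "rz": 0, "claw": 1}, {"dx": 0, "dy": 0, "dz": 0.01, "rx": 0, "ry": 0, "rz": 0, "claw": 1}, {"dx": 0, "dy": 0, "dz": 0, "rx": 0, "ry": 0, "rz": 0, "claw": 1}])

```text
t: 22.62
eef_pos: [570.7, 116.7, 164.5]
tcp_rot: [-3.141, 0.006, 0.27]
ft_force: [-0.5, -0.8, -1.5]
opening: 0.168
```

```bash
python3 - <<'E'
from h import *
from cell import env
go(env.state(),[578,122,152],.27)
E
python3 shot.py w16; python3 lev.py w16
```

```text
t 22.62 pos [570.7 116.7 164.5] rot [-3.1408  0.0056  0.2702] F [-0.5 -0.8 -1.5] op 0.168
tot frac d [ 0.0107 -0.0039  0.0155] w [-0.0005  0.0036  0.0001] mm [ 8.5 -3.2 12.4]
[570.9 116.7 164.9]
tongue 4384 slope x,y [-0.002  -0.0006] z rel underside 2.85
ring 0 slope x,y [0. 0.] z rel underside nan
ring in tool-level frame ((0.0, 0.0), 0.0)
tongue y range [-14.8  14.5] tip x [86.3]
  return _methods._mean(a, axis=axis, dtype=dtype,
  ret = ret.dtype.type(ret / rcount)
```

View pics/w16.png

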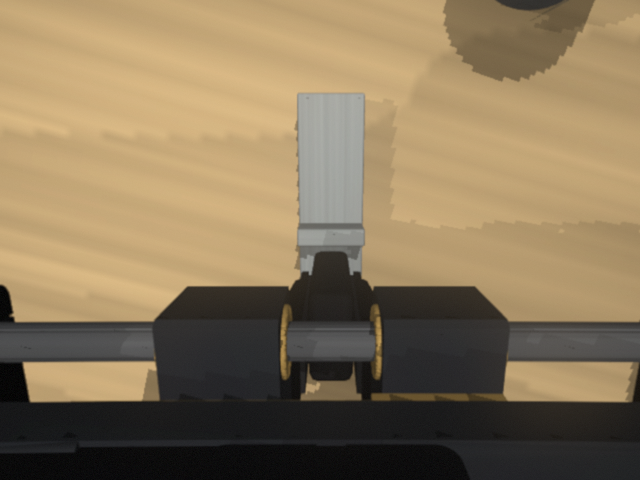

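Area clear. Level and lower to the board (contact at TCP ≈ 149.3).

>>> arm_command(steps=[{"dx": 0, "dy": 0, "dz": 0.005, "rx": 0, "ry": 0.0036, "rz": 0, "claw": 1}, {"dx": 0, "dy": 0, "dz": 0.005, "rx": 0, "ry": 0, "rz": 0, "claw": 1}, {"dx": 0, "dy": 0, "dz": 0.003, "rx": 0, "ry": 0, "rz": 0, "claw": 1}, {"dx": 0, "dy": 0, "dz": 0.0015, "rx": 0, "ry": 0, "rz": 0, "claw": 1}, {"dx": 0, "dy": 0, "dz": 0.001, "rx": 0, "ry": 0, "rz": 0, "claw": 1}])

```text
t: 23.3
eef_pos: [571.7, 116.6, 153.6]
tcp_rot: [-3.142, -0.005, 0.27]
ft_force: [0.9, -0.6, -2.3]
opening: 0.166
```

>>> arm_command(steps=[{"dx": 0, "dy": 0, "dz": 0.001, "rx": 0, "ry": 0, "rz": 0, "claw": 1}])

```text
t: 23.42
eef_pos: [571.7, 116.7, 152.8]
tcp_rot: [-3.142, -0.005, 0.27]
ft_force: [-0.7, -0.1, -2.6]
opening: 0.165
```

```bash
python3 - <<'E'
from h import *
from cell import env
go(env.state(),[570.7,116.7,149.3],.27)
E
```

```text
t 23.43 pos [571.7 116.7 152.8] rot [-3.1416 -0.0048  0.27  ] F [-0.7 -0.1 -2.6] op 0.165
tot frac d [-0.0012 -0.0003  0.0044] w [-0.    -0.003 -0.   ] mm [-1.  -0.3  3.5]
```

>>> arm_command(steps=[{"dx": 0, "dy": 0, "dz": 0.0012, "rx": 0, "ry": -0.0015, "rz": 0, "claw": 1}, {"dx": 0, "dy": 0, "dz": 0.0012, "rx": 0, "ry": 0, "rz": 0, "claw": 1}, {"dx": 0, "dy": 0, "dz": 0.001, "rx": 0, "ry": 0, "rz": 0, "claw": 1}])

```text
t: 23.8
eef_pos: [571.7, 116.7, 149.9]
tcp_rot: [3.142, -0.002, 0.27]
ft_force: [-0.9, -1.0, -1.8]
opening: 0.165
```

>>> arm_command(steps=[{"dx": 0, "dy": 0, "dz": 0.0008, "rx": 0, "ry": 0, "rz": 0, "claw": 1}])

```text
t: 23.92
eef_pos: [571.8, 116.7, 149.3]
tcp_rot: [3.142, -0.002, 0.27]
ft_force: [-1.1, 1.2, 5.4]
opening: 0.165
```

>>> arm_command(steps=[{"dx": 0, "dy": 0, "dz": 0.0008, "rx": 0, "ry": 0, "rz": 0, "claw": 1}])

```text
t: 24.05
eef_pos: [571.8, 116.7, 149.3]
tcp_rot: [3.141, -0.003, 0.27]
ft_force: [-2.8, -0.7, 11.2]
opening: 0.167
```

Standing on the board. Relax slightly, then open gradually.

>>> arm_command(steps=[{"dx": 0, "dy": 0, "dz": 0, "rx": 0, "ry": 0, "rz": 0, "claw": 1}, {"dx": 0, "dy": 0, "dz": 0, "rx": 0, "ry": 0, "rz": 0, "claw": 0.6}, {"dx": 0, "dy": 0, "dz": 0, "rx": 0, "ry": 0, "rz": 0, "claw": 0.4}, {"dx": 0, "dy": 0, "dz": 0, "rx": 0, "ry": 0, "rz": 0, "claw": 0}, {"dx": 0, "dy": 0, "dz": 0, "rx": 0, "ry": 0, "rz": 0, "claw": -0.5}, {"dx": 0, "dy": 0, "dz": 0, "rx": 0, "ry": 0, "rz": 0, "claw": -0.5}, {"dx": 0, "dy": 0, "dz": 0, "rx": 0, "ry": 0, "rz": 0, "claw": -0.5}])

```text
t: 24.92
eef_pos: [572.2, 116.7, 149.5]
tcp_rot: [3.141, -0.004, 0.27]
ft_force: [0.1, -0.0, -0.8]
opening: 0.662
```

>>> arm_command(steps=[{"dx": 0, "dy": 0, "dz": -0.01, "rx": 0, "ry": 0, "rz": 0, "claw": -0.5}, {"dx": 0, "dy": 0, "dz": -0.02, "rx": 0, "ry": 0, "rz": 0, "claw": -0.5}, {"dx": 0, "dy": 0, "dz": -0.03, "rx": 0, "ry": 0, "rz": 0, "claw": -0.5}, {"dx": 0, "dy": 0, "dz": -0.05, "rx": 0, "ry": 0, "rz": 0, "claw": -0.5}, {"dx": 0, "dy": 0, "dz": -0.06, "rx": 0, "ry": 0, "rz": 0, "claw": -0.5}, {"dx": -0.05, "dy": 0, "dz": -0.04, "rx": 0, "ry": 0, "rz": 0, "claw": -0.5}, {"dx": -0.05, "dy": 0, "dz": -0.03, "rx": 0, "ry": 0, "rz": 0, "claw": -0.5}, {"dx": 0, "dy": 0, "dz": 0, "rx": 0, "ry": 0, "rz": 0, "claw": -0.5}])

```text
t: 25.92
eef_pos: [491.9, 94.7, 355.3]
tcp_rot: [3.14, -0.01, 0.27]
ft_force: [0.7, 0.5, 0.2]
opening: 0.753
```

```bash
python3 shot.py w17; python3 shot.py t17 top; python3 shot.py s17 scene; python3 lf.py w17 '[600,124.5,.27,0]'; python3 - <<'E'
from fit import *
c=dict(np.load('pics/t17.npz'));d=c.pop('d');P=cloud(c,d)
p=cv2.imread('pics/t17.png');h=cv2.cvtColor(p,cv2.COLOR_BGR2HSV)
R=np.zeros((480,640),bool);R[185:235,355:415]=1
m=R&((h[:,:,0]<10)|(h[:,:,0]>172))&(h[:,:,1]>120)
v,u=np.nonzero(m);Q=onplane(c,np.c_[u,v],202)[:,:2]
N=np.array([614.8,-109.5]);t=.2833;x=np.array([np.cos(t),np.sin(t)]);y=np.array([-x[1],x[0]])
Q=np.c_[(Q-N)@x,(Q-N)@y].astype(np.float32);print('ring nest',Q.min(0),Q.max(0))
cv2.imwrite('pics/t17c.png',cv2.resize(p[130:360,210:460],None,fx=2.5,fy=2.5,interpolation=cv2.INTER_CUBIC))
E
```

```text
[492.7  94.9 354.2]
[493.3  95.  352.9]
[493.5  95.1 351.9]
grip 880 ((571.2085571289062, 116.17965698242188), (33.386375427246094, 15.119059562683105), 15.48779296875) 185.40340911005325
sh 335 ((595.8077392578125, 122.9159164428711), (7.308965682983398, 28.937063217163086), 15.355424880981445) 139.53411555976555 [np.float64(-8.1), np.float64(-4.3), np.float64(-0.8)] [np.float64(-14.8), np.float64(0.0), np.float64(14.0)]
ring (0.0, 0.0) 0.0 lifter frame -611.4706016872939 40.049385415745306
[6.00352727e+02 1.24173854e+02 2.75876950e-01] 1.0016053030269578 grip [571.48712588 116.00212953]
ring nest [-16.605946 -28.314827] [52.96761  34.060585]
```

View pics/t17c.png

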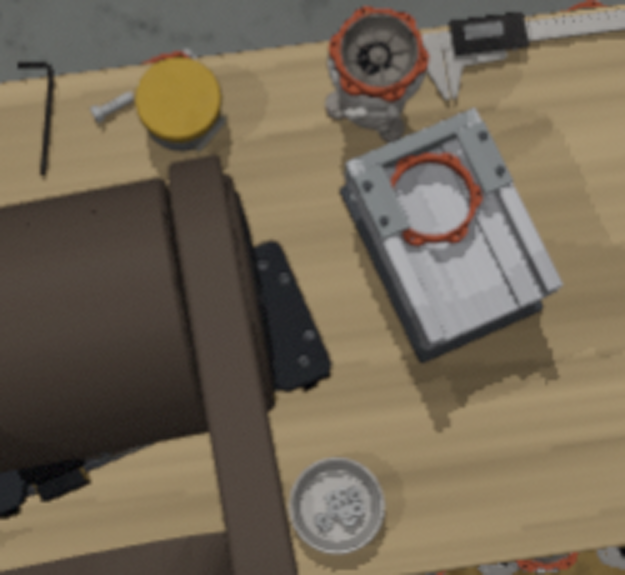

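View pics/w17.png

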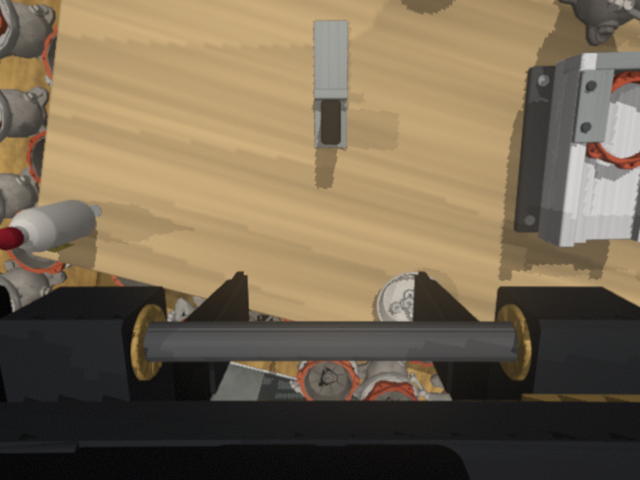

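View pics/s17.png

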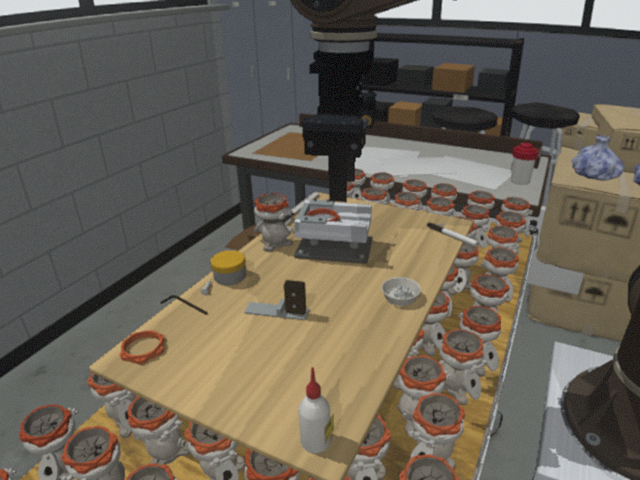

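```bash
python3 - <<'E'
from h import *
from cell import env
go(env.state(),[545,-130,355],.283)
E
```

```text
t 26.07 pos [493.5  95.1 351.9] rot [ 3.1409 -0.0056  0.2703] F [ 0.   0.5 -0.5] op 0.75
tot frac d [-0.0131  0.2883 -0.0037] w [ 0.0005 -0.0036 -0.0081] mm [-10.5 230.7  -3. ]
```

>>> arm_command(steps=[{"dx": 0, "dy": 0.03, "dz": 0, "rx": 0, "ry": -0.002, "rz": -0.004, "claw": -0.5}, {"dx": -0.003, "dy": 0.06, "dz": 0, "rx": 0, "ry": 0, "rz": -0.004, "claw": -0.5}, {"dx": -0.003, "dy": 0.06, "dz": 0, "rx": 0, "ry": 0, "rz": 0, "claw": -0.5}, {"dx": -0.003, "dy": 0.06, "dz": 0, "rx": 0, "ry": 0, "rz": 0, "claw": -0.5}, {"dx": -0.003, "dy": 0.05, "dz": 0, "rx": 0, "ry": 0, "rz": 0, "claw": -0.5}, {"dx": 0, "dy": 0.02, "dz": 0, "rx": 0, "ry": 0, "rz": 0, "claw": -0.5}, {"dx": 0, "dy": 0, "dz": 0, "rx": 0, "ry": 0, "rz": 0, "claw": -0.5}, {"dx": 0, "dy": 0, "dz": 0, "rx": 0, "ry": 0, "rz": 0, "claw": -0.5}])

```text
t: 27.08
eef_pos: [552.2, -127.4, 343.1]
tcp_rot: [-3.134, 0.01, 0.287]
ft_force: [-0.7, 0.2, 0.7]
opening: 0.748
```

```bash
python3 shot.py w18; python3 nf.py w18 250; python3 - <<'E'
from h import *
p=cv2.imread('pics/w18.png')
c=dict(np.load('pics/w18.npz'));d=c.pop('d')
h=cv2.cvtColor(p,cv2.COLOR_BGR2HSV)
P=cloud(c,d);N=np.array([612.5,-110.1]);t=.283;x=np.array([np.cos(t),np.sin(t)]);y=np.array([-x[1],x[0]])
a=(P[:,:,:2]-N)@x;b=(P[:,:,:2]-N)@y;z=P[:,:,2]
m=((h[:,:,0]<10)|(h[:,:,0]>172))&(h[:,:,1]>110)&(abs(z-200)<12)&(abs(a)<70)&(abs(b)<40)
print('ring x',a[m].min(),a[m].max(),'y',b[m].min(),b[m].max(),'z',np.median(z[m]))
# stop face edge: points at top of stop
s=(abs(b)<20)&(a>40)&(a<75)&(abs(z-205.7)<3);print('stop top x',np.percentile(a[s],[1,99]))
v,u=np.nonzero(m);print(u.min(),u.max(),v.min(),v.max())
cv2.imwrite('pics/w18c.png',cv2.resize(p[max(0,v.min()-60):v.max()+60,u.min()-60:u.max()+60],None,fx=2.4,fy=2.4))
E
```

```text
[ 552.2 -127.3  343.2]
38275 [ 6.128806e+02 -1.100674e+02  2.831000e-01  1.896232e+02] 1.4964530115650228
ring x -14.582632666645104 55.00458495320796 y -28.888239866840568 33.24964773543592 z 201.1678976368234
stop top x [47.53926867 66.8519992 ]
287 372 63 164
```

View pics/w18c.png

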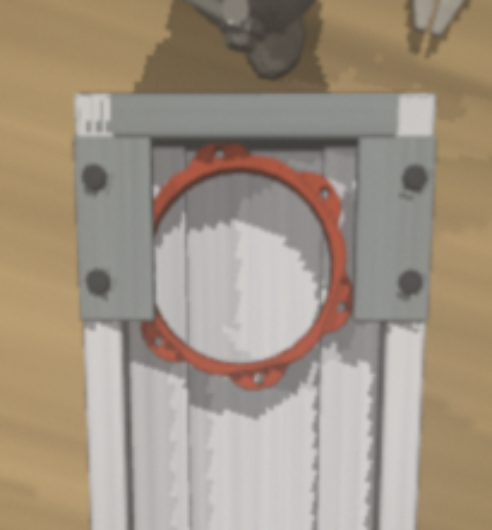

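```bash
python3 - <<'E'
from cell import env
print(env.state()['t'],env.state()['ft_force']); print(env.job_done())
E
```

```text
27.125 [-0.7794628  -0.80602637 -0.58131789]
the job is handed in; nothing more can be done
None
```

The ring is home against the stop, and the lifter is standing flat on the board near where it started. I handed the job in at 27.1 s of the 69 s allowed.

**What I did**
- Gripped the lifter by its grip and carried the ring level to the nest. The ring did not shift on the tongue.
- Felt the channel floor at the predicted height, about 9 N on the sensor, which puts the rails about 68 mm above the board. I then backed off 1.7 mm.
- Pushed the ring home with the shoulder. The stop was felt at about 6 N, and a second small push moved the ring no further.
- Drew the lifter straight out, set it down and let go.

**Last checks**
- **Ring position:** the last wrist picture puts the ring's front lobe at nest x = 55.0 mm, which is the stop face. The centre is at about 20.5 mm.
- **Ring seating:** its top is at the height expected for a ring lying on the rails.
- **Lifter:** it stands level at about (600, 124) mm, clear of the nest.
- **Bystanders:** in the last pictures they look where they were at the start. I judged this by eye and did not measure it.

**What disagreed or is not ideal**
- **Top camera:** it put the ring's front edge about 2 mm short of the stop, within its pixel size and calibration error. The contact force and the wrist camera both say home.
- **Sideways position:** the ring slid sideways during the push and rests against the left wall, roughly 4 to 5 mm off the lane's middle. It is well under the left lip, but its right lobe only just reaches the right lip's edge. I left it there rather than risk disturbing it.

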